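# Take the top batten off the pile and feed it through the guarded opening

### The arm

A 7-joint arm with a two-finger parallel gripper is mounted at the origin on a cart in front of the work surface, level with it; the furniture and walls round the work are solid. World frame = base frame: x ahead of the robot, y to its left, z up, the work surface at z = 0. Lengths are in m, angles in degrees, forces in N, time in s.
With the tool pointing down it reaches from about 0.35 to 0.9 m from the base axis. Payload 7.2 kg.
Tool frame: the origin (TCP) lies midway between the tips of the shut fingers; the grasp point (between the pads) lies 19 mm behind it; x points along the fingers, y is the direction in which the jaws open and shut, and the axes are right-handed (so a half turn about x gives the same grasp; the last joint's range is limited). The gripper opens to 85 mm and grips with 20 to 120 N. Pads are 22 mm wide; open, the fingers measure 114 mm over their backs; the gripper's body (76 mm by 85 mm) begins 54 mm behind the grasp point. The pads swing forward as they close: fully open they stand 13 mm farther back than shut.
Start: joints at [-76.501, 23.554, -0.728, 91.456, 0.321, 64.991, -4.71], TCP at [0.187, 0.596, 0.231] pointing down, gripper open.
Joint ranges: [-169.25, 169.25], [-16.82, 113.86], [-84.01, 82.57], [7.8, 145.47], [-59.2, 239.2], [7.22, 106.19], [-163.78, 163.78]. Speed limits (degrees/s): [136.94, 136.94, 172.46, 172.46, 180, 180, 180].

### API

Orientations are given as [roll, pitch, yaw] about the fixed x, y, z axes, in that order (R = Rz(yaw) Ry(pitch) Rx(roll)).
In Python, from bench import robot gives the robot as it stands. The module is installed in compiled form; this text tells all that it offers.
- The arm moves only by the tool carry_out, never from a script. Its argument "deltas" is a list of rows, each a list of 4 numbers: the shift along the tool's x, y, z normalised to -1 to 1, where 1 is 3 cm, then the turn about the tool's x normalised to -1 to 1, where 1 is 0.15 rad. In form: [[tx, ty, tz, twist], ...]. A call has 1 to 10 rows; each row shifts and turns the commanded pose from where the row before left it, along the tool's axes as they then stand; what a row does not reach is not made up. A row lasts 1/10 s, in which the tool goes at most 50 mm and 8.59 degrees, less where a joint would pass 70% of its speed; a pose out of reach is approached as far as the arm can. A call with a number of a shift or a turn outside -1 to 1 is refused whole. A call with a gripper value outside its range is refused whole. "grip" is the closure, from -1 (fully open) to 1 (shut), set as the call begins (left out, the last holds). The fingers move at their own pace and stop on an object; "grip_force" is the grip in N (left out, the last holds). Time passes only in rows, so rows that do not move let the fingers close. It gives the time, the measured TCP pose, the force and the opening at its end, in the units of the state.
- robot.observe(): the state, without advancing time (a new reading comes with each control period).
- robot.get_image(name): name is "scene" or "top" or "wrist"; returns a dict with "img" (400x640x3 uint8, blue, green, red), "intrinsics" (3x3 intrinsics, pixels), "dist_coeffs" ([k1, k2, p1, p2, k3] as OpenCV has them; the pictures are not rectified), "rvec" (rotation vector, rad) and "tvec" (3), from world to camera coordinates, as OpenCV has them; the wrist camera has in their place "mount" (4x4, takes a point from camera to tool coordinates, whose origin is the TCP and whose axes are the tool frame's). Camera axes: x right, y down, z forward; pixel columns grow to the right and rows downward; lengths in m; the calibration is good to about 2 mm. A picture is of the moment at which its call begins: read the wrist's pose just before it. There is no depth.
- robot.finish_job(): hands the job in, once; it reports no verdict.
The state is a dict: "clock": time; "joints": joint angles; "joint_vel": joint speeds; "effort": joint torques, N m; "position": TCP position; "orientation": TCP orientation; "wrist_force": force on the tool from outside, world axes, zero at the start; "wrist_torque": the same for the moment, N m; "width": finger opening in m.
Only numpy, scipy, OpenCV 4.12 (cv2) and the standard library are available. Lean on these libraries where they do the work, as an engineer would, in place of code of your own. Each camera call takes 0.05 s, during which the arm holds its last target.

### The job

Under the overhanging shelf lie three wooden battens in a pile: lift off the top one without shifting the two beneath, lay it flat on the infeed of the feed bed with its nose between the guide strips just short of the guard, and let go. Then take the push stick from its till and, with the stick alone behind the batten, push the batten through the low opening until all of it is out on the far side, still lying on the bed. Finally lay the push stick back flat in its till, and leave the pliers, tape roll and rubber block where they are.

Things in the scene. Friction and masses are not known exactly. Their poses are not given: they have to be found in the camera images.
- batten_top: top batten of the pile, plain pine bar 200 x 32 x 19 mm, about 0.1 kg. Origin: centre of its underside; its own y runs along its length, x across its width, z up. It lies across the two lower battens, roughly along world x, its underside 19 mm above the worktop. There is a free gap of at least 50 mm under its middle, between the lower battens.
- batten_front: lower batten nearer the robot, 200 x 32 x 19 mm, flat on the worktop, roughly along world y; origin and axes as batten_top. Must stay where it is.
- batten_rear: lower batten farther from the robot, same size, origin and axes. Must stay where it is.
- riser: fixed plywood shelf on four posts. Origin on the worktop below the board's centre. Board 240 mm (own x, front edge at x = -120) by 340 mm (own y), underside 300 mm up (286 at side rails y = +-158). Posts at x = -20 and +105, y = +-158; front open. batten_top's middle lies about 60 mm behind the board's front edge, its near end sticks out about 40 mm: a hand must slant in from the robot's side.
- feed_bed: fixed bed, grey hood across it; feeds along own -y. Origin on the worktop under the middle of the guard's mouth. Bed 90 mm wide (x), y = +210 (infeed end) to -270, top 15 mm up. Hood y = 0 to -50, 81 mm high; opening 42 mm wide, centred on x = 0, 27 mm high over the bed. Guide strips 8 mm high, inner faces 42 mm apart, for 50 mm before and behind the hood, flared ends to 70 mm; bare bed beyond.
- push_stick: wooden push stick 200 mm long, 22 mm wide, 0.09 kg. Origin: centre of its underside; own y runs along it, the tip is at y = -100 mm. The shaft is 16 mm high; the handle, a block from y = +15 to +90 mm of the same 22 mm width, rises to 52 mm above the underside. It starts in its till, handle up.
- stick_till: fixed shallow plywood till for the push stick, 70 x 230 x 12 mm outside, 5 mm walls and floor. Origin: centre of its underside; own y along its length. The push stick lies in it along y.
- pliers: blue-handled pliers lying flat behind the till, about 52 x 169 x 14 mm; bystander, origin at the underside. Leave alone.
- tape_roll: roll of masking tape 72 mm across, 24 mm high, on the right; bystander, origin at the centre of the underside. Leave alone.
- rubber_block: red rubber block 30 x 50 x 20 mm between the feed bed and the shelf; bystander, origin at the centre of the underside. Leave alone.

How it is judged:
By the outcome, as a careful person would: the job done as asked, in the order asked, and still so for the second after the job is handed in, with the robot touching nothing.
It also fails if it takes over 64 s, if anything falls off the work surface, if the arm or the gripper's body presses on something with over 40 N, if the wrist force passes 120 N, or if a joint passes its speed limit or range.

## Working session

There is one attempt and no reset: what is moved stays moved. The work goes in short steps, Python scripts to look and compute and a tool call to move; the robot and the scene stay as the last step left them, time stands still between calls to the robot, and variables do not carry over. Pictures are saved under pics/ and viewed, and the job is handed in when it is done.

Besides the shell and the picture viewer there is one more tool, called after "Call:" by a JSON object that holds its "method" and its "body", one argument or row to a line. carry_out: Moves the arm, as the interface text tells. Its arguments: {"type":"object","properties":{"deltas":{"type":"array","items":{"type":"array","items":{"type":"number"}}},"grip":{"type":"number"},"grip_force":{"type":"number"}},"required":["deltas"]}

```bash
mkdir -p pics; ls
python3 - <<'E'
from bench import robot
import cv2,numpy as np
s=robot.observe();print(s)
for n in ["scene","top","wrist"]:
    d=robot.get_image(n);cv2.imwrite(f"pics/{n}0.png",d["img"])
    print({k:np.round(np.array(v),4).tolist() for k,v in d.items() if k!="img"})
E
```

```text
pics
{'clock': 0.0, 'joints': array([-76.50045765,  23.6007822 ,  -0.72922719,  91.50415754,
         0.3202079 ,  64.99106438,  -4.70816017]), 'joint_vel': array([ 0.0231657 ,  0.02373446,  0.02651449,  0.00079501, -0.02763335,
       -0.06113799, -0.05255722]), 'effort': array([ 4.36589844e-04, -6.00612044e+01,  6.82458803e-01, -2.99415851e+01,
        1.36576049e-02,  1.02260066e-02,  2.19014959e-05]), 'position': array([0.18685229, 0.59588842, 0.2304439 ]), 'orientation': array([ -86.5020254 ,   89.90602589, -103.90564007]), 'wrist_force': array([-0.55245064, -0.05973016, -0.41113387]), 'wrist_torque': array([-0.01069665,  0.00750864,  0.02403274]), 'width': 0.08520465011249052}
{'intrinsics': [[381.1773, 0.0, 316.796], [0.0, 381.1773, 192.8984], [0.0, 0.0, 1.0]], 'dist_coeffs': [-0.0915, 0.0, 0.0, 0.0, 0.0], 'rvec': [0.9994, -2.2288, 1.21], 'tvec': [0.3244, 0.3331, 0.4816]}
{'intrinsics': [[399.2246, 0.0, 321.97], [0.0, 399.2246, 198.2751], [0.0, 0.0, 1.0]], 'dist_coeffs': [-0.0685, 0.0, 0.0, 0.0, 0.0], 'rvec': [1.5525, -2.4721, 0.4302], 'tvec': [0.1573, 0.6022, 0.7995]}
{'intrinsics': [[297.5496, 0.0, 317.5562], [0.0, 297.5496, 199.2179], [0.0, 0.0, 1.0]], 'dist_coeffs': [-0.0303, 0.0, 0.0, 0.0, 0.0], 'mount': [[-0.0007, -0.2977, 0.9547, -0.1434], [1.0, 0.0006, 0.0009, 0.0], [-0.0009, 0.9547, 0.2977, -0.0766], [0.0, 0.0, 0.0, 1.0]]}
```

View pics/scene0.png

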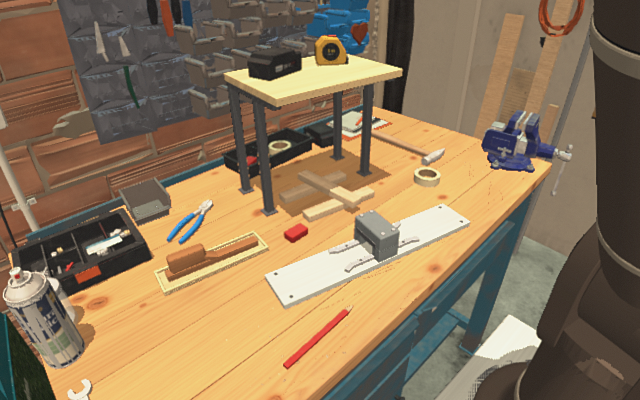

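View pics/top0.png

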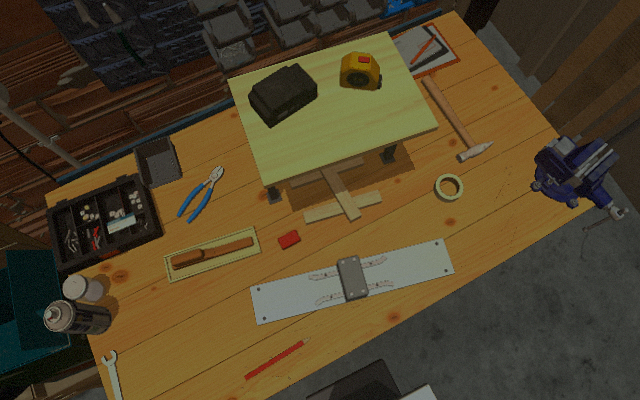

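View pics/wrist0.png

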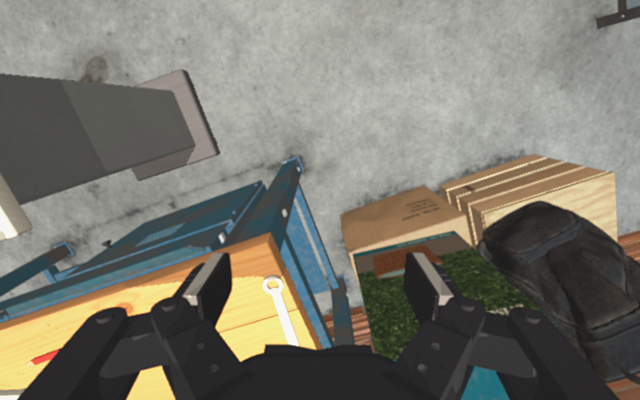

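```bash
cat > h.py <<'E'
from bench import robot
import cv2,numpy as np
from scipy.spatial.transform import Rotation as Rn
def cam(n):
    s=robot.observe(); d=robot.get_image(n)
    K=d["intrinsics"];D=np.array(d["dist_coeffs"])
    if n=="wrist":
        T=np.eye(4);T[:3,:3]=Rn.from_euler('xyz',s["orientation"],degrees=True).as_matrix();T[:3,3]=s["position"]
        M=T@np.array(d["mount"]);R=M[:3,:3].T;t=-R@M[:3,3]
    else:
        R=cv2.Rodrigues(np.array(d["rvec"]))[0];t=np.array(d["tvec"]).ravel()
    return d["img"],np.array(K),D,R,t
def ray(c,uv):
    _,K,D,R,t=c
    p=cv2.undistortPoints(np.array(uv,float).reshape(-1,1,2),K,D).reshape(-1,2)
    v=np.c_[p,np.ones(len(p))]@R
    return -R.T@t,v
def onz(c,uv,z):
    o,v=ray(c,uv); return o+v*((z-o[2])/v[:,2])[:,None]
def proj(c,P):
    _,K,D,R,t=c
    return cv2.projectPoints(np.array(P,float).reshape(-1,3),cv2.Rodrigues(R)[0],t,K,D)[0].reshape(-1,2)
def crop(c,x0,y0,x1,y1,f,name):
    cv2.imwrite(name,cv2.resize(c[0][y0:y1,x0:x1],None,fx=f,fy=f,interpolation=cv2.INTER_CUBIC))
E
python3 - <<'E'
from h import *
c=cam("top")
for f,b in dict(bed=(240,230,440,330),pile=(250,130,450,230),till=(155,220,275,290)).items(): crop(c,*b,4 if f!="till" else 6,f"pics/t_{f}.png")
c2=cam("scene")
for f,b in dict(bed=(260,190,480,310),pile=(230,50,430,230),till=(150,190,310,300)).items(): crop(c2,*b,3.5 if f!="pile" else 3.3,f"pics/s_{f}.png")
print(onz(c,[(252,290),(442,240),(455,272),(259,322)],.015))
E
```

```text
[[ 0.50681448  0.11207735  0.015     ]
 [ 0.4165191  -0.34993429  0.015     ]
 [ 0.3358258  -0.33733345  0.015     ]
 [ 0.43316274  0.12539705  0.015     ]]
```

View pics/t_bed.png

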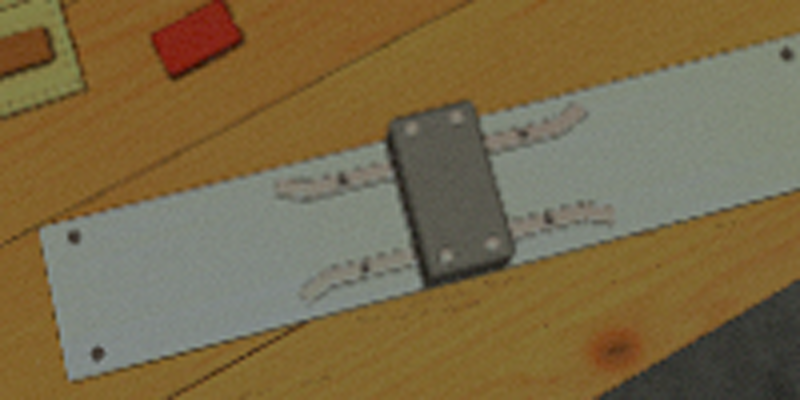

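View pics/t_pile.png

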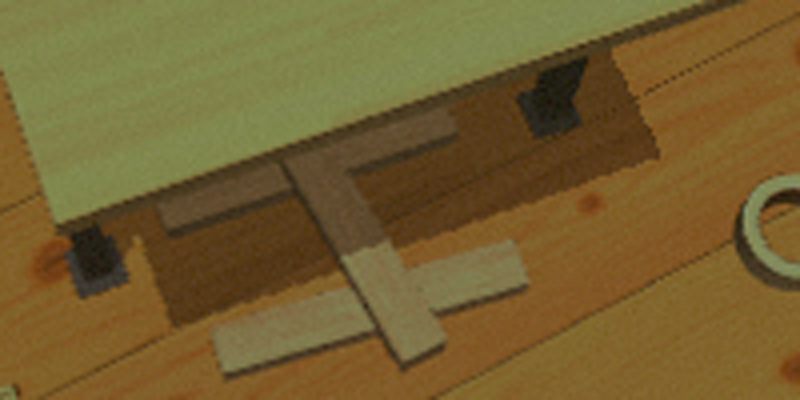

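View pics/t_till.png

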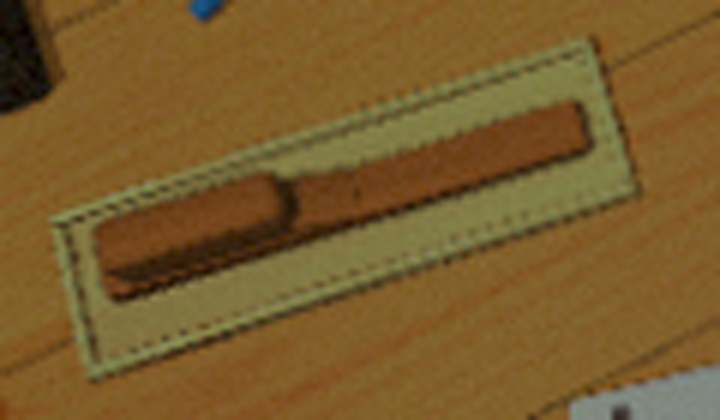

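View pics/s_pile.png

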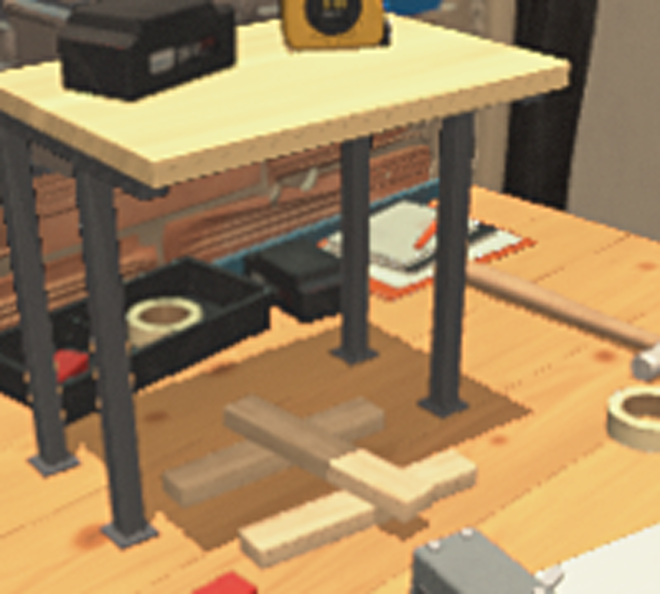

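View pics/s_bed.png

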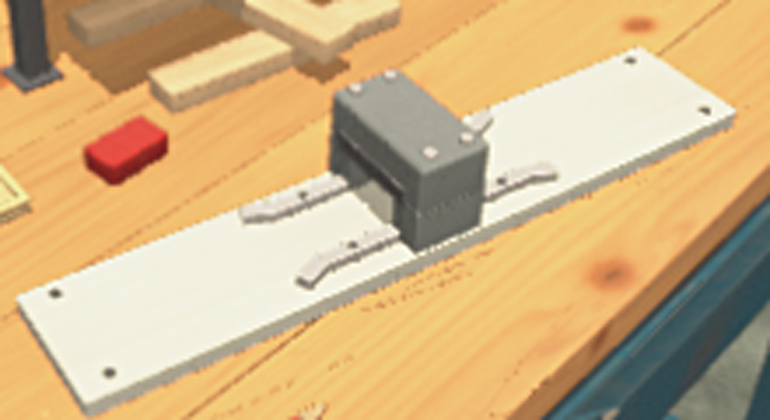

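View pics/s_till.png

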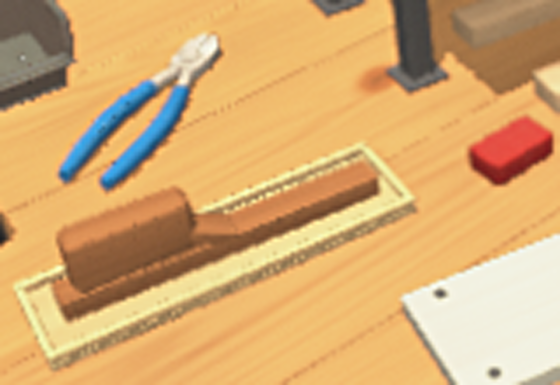

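Run:
```python
from h import *
np.set_printoptions(precision=4,suppress=True)
c=cam("top");s=cam("scene")
def T(p,z,ox,oy,f,cc=c): print(onz(cc,[(x/f+ox,y/f+oy) for x,y in p],z))
print("bed corners L far,L near, holes");T([(41,228),(70,381),(74,237),(97,353),(787,54)],.015,240,230,4)
print("hood top corners z=.081 FL,FR,NR,NL");T([(390,120),(471,101),(511,258),(432,275)],.081,240,230,4)
print("batten top far-l,near-l,near-r,far-r");T([(285,163),(404,360),(443,343),(330,160)],.038,250,130,4)
print("front batten: FL,FR,NR,NL");T([(212,333),(515,240),(527,282),(225,372)],.019,250,130,4)
print("rear FL? NL, NR,FR");T([(160,205),(170,232),(457,133),(447,110)],.019,250,130,4)
print("board edge");T([(62,232),(745,0)],.30,250,130,4)
print("till outer");T([(52,220),(590,40),(637,190),(92,377)],.012,155,220,6)
print("handle top: ");T([(96,222),(270,175),(285,220),(110,270)],.052+.005,155,220,6)
print("shaft tip corners z .021");T([(580,102),(592,150)],.021,155,220,6)
print("SCENE batten near: l,r");T([(412,515),(330,460),(425,485)],.038,230,50,3.3,s)
print("s board front bottom");T([(155,185),(570,85)],.3,230,50,3.3,s)
print("s bed corners");T([(18,298),(90,405),(735,110),(640,47)],.015,260,190,3.5,s)
print("s hood top FL FR NR NL");T([(333,97),(395,72),(487,140),(418,178)],.081,260,190,3.5,s)
print("s till");T([(18,288),(362,145),(415,205),(57,363)],.012,150,190,3.5,s)
print("s handle top ");T([(60,235),(178,188),(190,205)],.057,150,190,3.5,s)
print("s tip ");T([(362,163),(378,178)],.021,150,190,3.5,s)
```

```text
bed corners L far,L near, holes
[[ 0.515   0.1131  0.015 ]
 [ 0.428   0.1313  0.015 ]
 [ 0.5019  0.0976  0.015 ]
 [ 0.4357  0.1113  0.015 ]
 [ 0.4147 -0.3338  0.015 ]]
hood top corners z=.081 FL,FR,NR,NL
[[ 0.473  -0.0917  0.081 ]
 [ 0.463  -0.137   0.081 ]
 [ 0.3771 -0.117   0.081 ]
 [ 0.3877 -0.0746  0.081 ]]
batten top far-l,near-l,near-r,far-r
[[ 0.7007 -0.1606  0.038 ]
 [ 0.553  -0.1691  0.038 ]
 [ 0.5522 -0.1952  0.038 ]
 [ 0.6902 -0.187   0.038 ]]
front batten: FL,FR,NR,NL
[[ 0.6247 -0.0739  0.019 ]
 [ 0.5974 -0.2718  0.019 ]
 [ 0.5694 -0.2651  0.019 ]
 [ 0.5985 -0.0706  0.019 ]]
rear FL? NL, NR,FR
[[ 0.7168 -0.0799  0.019 ]
 [ 0.6972 -0.0781  0.019 ]
 [ 0.6791 -0.2735  0.019 ]
 [ 0.6965 -0.2753  0.019 ]]
board edge
[[ 0.608  -0.0088  0.3   ]
 [ 0.5764 -0.3435  0.3   ]]
till outer
[[0.6736 0.2775 0.012 ]
 [0.6487 0.0505 0.012 ]
 [0.5824 0.0573 0.012 ]
 [0.6063 0.2829 0.012 ]]
handle top: 
[[0.649  0.2493 0.057 ]
 [0.6372 0.1814 0.057 ]
 [0.6181 0.1822 0.057 ]
 [0.6289 0.2504 0.057 ]]
shaft tip corners z .021
[[0.6233 0.0637 0.021 ]
 [0.6029 0.0669 0.021 ]]
SCENE batten near: l,r
[[ 0.538  -0.1584  0.038 ]
 [ 0.6317 -0.1657  0.038 ]
 [ 0.5587 -0.1935  0.038 ]]
s board front bottom
[[ 0.6108 -0.0098  0.3   ]
 [ 0.5767 -0.3473  0.3   ]]
s bed corners
[[ 0.513   0.1163  0.015 ]
 [ 0.4251  0.1328  0.015 ]
 [ 0.3347 -0.3342  0.015 ]
 [ 0.4203 -0.3516  0.015 ]]
s hood top FL FR NR NL
[[ 0.4656 -0.0824  0.081 ]
 [ 0.458  -0.1281  0.081 ]
 [ 0.3786 -0.1165  0.081 ]
 [ 0.3829 -0.0629  0.081 ]]
s till
[[0.6702 0.2785 0.012 ]
 [0.6482 0.0552 0.012 ]
 [0.5765 0.0637 0.012 ]
 [0.5994 0.2845 0.012 ]]
s handle top 
[[0.6418 0.2532 0.057 ]
 [0.6345 0.1844 0.057 ]
 [0.6162 0.1862 0.057 ]]
s tip 
[[0.6225 0.0709 0.021 ]
 [0.6035 0.0716 0.021 ]]
```

```bash
cat >> h.py <<'E'
def tool():
    s=robot.observe();return s,Rn.from_euler('xyz',s["orientation"],degrees=True).as_matrix()
def go(P,yaw_y=None):
    """rows needed: units to world point P; yaw_y = desired world angle of tool y (deg, mod 180)"""
    s,R=tool();d=R.T@(np.array(P)-s["position"])/0.03
    print("t",s["clock"],"pos",s["position"].round(4),"F",s["wrist_force"].round(1),"w",round(s["width"],4),"j",s["joints"].round(0))
    a=np.degrees(np.arctan2(R[1,1],R[0,1]));print("tool y ang",a.round(2),"units",d.round(3))
    if yaw_y is not None:
        e=(yaw_y-a+90)%180-90; print("need world turn",e.round(2),"twist units (x down)",(-e/8.594).round(3), "alt", (-(e-np.sign(e)*180)/8.594).round(2))
E
python3 - <<'E'
from h import *
np.set_printoptions(precision=4,suppress=True)
s,R=tool();print(R)
go([.5,-.178,.23],93.3)
# hood height triangulation
c=cam("top");k=cam("scene")
def tri(a,b):
    o1,v1=ray(c,[a]);o2,v2=ray(k,[b]);A=np.c_[v1[0],-v2[0]];x=np.linalg.lstsq(A,o2-o1,rcond=None)[0]
    p,q=o1+v1[0]*x[0],o2+v2[0]*x[1];print((p+q)/2,np.linalg.norm(p-q))
tc=lambda x,y,ox,oy,f:(x/f+ox,y/f+oy)
for a,b in zip([(390,120),(471,101),(511,258),(432,275)],[(333,97),(395,72),(487,140),(418,178)]): tri(tc(*a,240,230,4),tc(*b,260,190,3.5))
E
```

```text
[[-0.0001  0.2992  0.9542]
 [-0.0003  0.9542 -0.2992]
 [-1.     -0.0003  0.    ]]
t 0.35 pos [0.187  0.5963 0.2311] F [0.2 0.  0.6] w 0.0853 j [-77.  24.  -1.  91.   0.  65.  -5.]
tool y ang 72.59 units [  0.045 -21.506  17.677]
need world turn 20.71 twist units (x down) -2.409 alt 18.54
[ 0.4749 -0.0928  0.0708] 0.0004228557326023125
[ 0.4649 -0.1379  0.0726] 0.0017406947541501836
[ 0.3777 -0.1165  0.0814] 0.0014795476900831663
[ 0.3898 -0.0746  0.07  ] 0.0034579505409751627
```

Call:
{"method": "carry_out", "body": {
  "deltas": [
    [0,-0.97,0.76,0],
    [0,-0.97,0.76,0],
    [0,-0.97,0.76,0],
    [0,-0.97,0.76,0],
    [0,-0.97,0.76,0],
    [0,-0.97,0.76,0],
    [0,-0.97,0.76,0],
    [0,-0.97,0.76,0],
    [0,-0.97,0.76,0],
    [0,-0.97,0.76,0]
  ]
}}

```text
clock: 1.45
position: [0.3179, 0.2491, 0.2316]
orientation: [75.4, 89.9, 58.0]
wrist_force: [1.2, 0.4, 0.4]
width: 0.0856
```

```bash
python3 -c "
from h import *
go([.45,-.178,.23],93.3)"
```

```text
t 1.45 pos [0.3179 0.2491 0.2316] F [1.2 0.4 0.4] w 0.0856 j [-54.   1.   9. 120.  -0.  59.  28.]
tool y ang 72.6 units [  0.043 -12.268   8.461]
need world turn 20.7 twist units (x down) -2.409 alt 18.54
```

Call:
{"method": "carry_out", "body": {
  "deltas": [
    [0,-1,0.75,0],
    [0,-1,0.75,0],
    [0,-1,0.75,0],
    [0,-1,0.75,0],
    [0,-1,0.75,0],
    [0,-1,0.75,0],
    [0,-1,0.75,-0.6],
    [0,-1,0.75,-0.6],
    [0,-1,0.75,-0.6],
    [0,-1,0.75,-0.6]
  ]
}}

```text
clock: 2.45
position: [0.4611, -0.0959, 0.2317]
orientation: [23.1, 89.9, 26.5]
wrist_force: [0.9, 1.6, 0.3]
width: 0.0859
```

```bash
python3 -c "
from h import *
go([.45,-.178,.23],93.3)
c=cam('wrist');cv2.imwrite('pics/w1.png',c[0])
c=cam('scene');cv2.imwrite('pics/s1.png',c[0])"
```

```text
t 2.45 pos [ 0.4611 -0.0959  0.2317] F [0.9 1.6 0.3] w 0.0859 j [-26.   9.  36. 114.  -6.  59. 106.]
tool y ang 93.43 units [ 0.055 -2.708 -0.533]
need world turn -0.13 twist units (x down) 0.015 alt -20.93
```

View pics/w1.png

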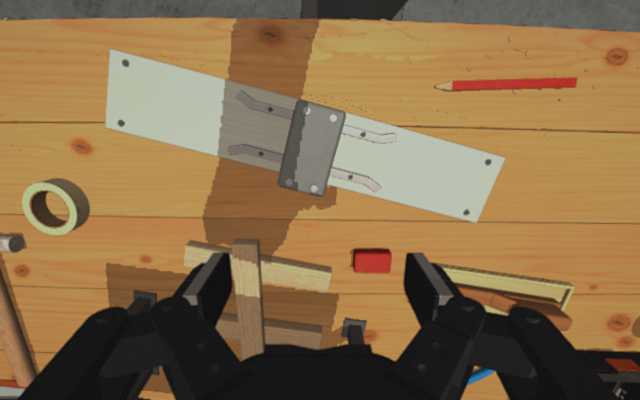

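View pics/s1.png

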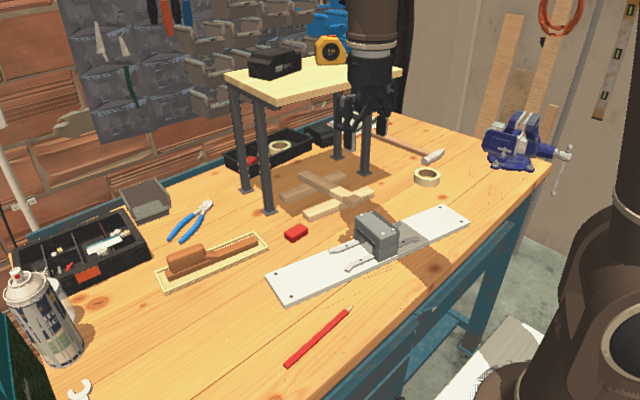

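Run:
```python
from h import *
np.set_printoptions(precision=4,suppress=True)
c=cam("scene");s,R=tool();p=s["position"]
im=cv2.resize(c[0][0:160,300:440],None,fx=5,fy=5,interpolation=cv2.INTER_CUBIC)[:600]
im=cv2.resize(c[0][0:160,300:440],None,fx=3.7,fy=3.7,interpolation=cv2.INTER_CUBIC)
o,_=ray(c,[(0,0)]);v=p-o;v[2]=0;v/=np.linalg.norm(v);side=np.array([-v[1],v[0],0])
for h in [.05,.073,.1,.125,.15,.175,.2,.225,.25,.275,.3]:
    for w in (-.05,-.0375,0,.0375,.05):
        q=proj(c,p+[0,0,h]+w*side)[0]
        u=((q-[300,0])*3.7).astype(int);cv2.circle(im,tuple(u.tolist()),2,(0,0,255) if h in(.1,.2,.3) else (0,255,0),-1)
cv2.imwrite("pics/col.png",im)
w=cam("wrist");cv2.imwrite("pics/w_p.png",cv2.resize(w[0][220:360,170:350],None,fx=4,fy=4,interpolation=cv2.INTER_CUBIC))
cv2.imwrite("pics/w_b.png",cv2.resize(w[0][40:235,95:515],None,fx=1.9,fy=1.9,interpolation=cv2.INTER_CUBIC))
```

```text
(no output)
```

View pics/col.png

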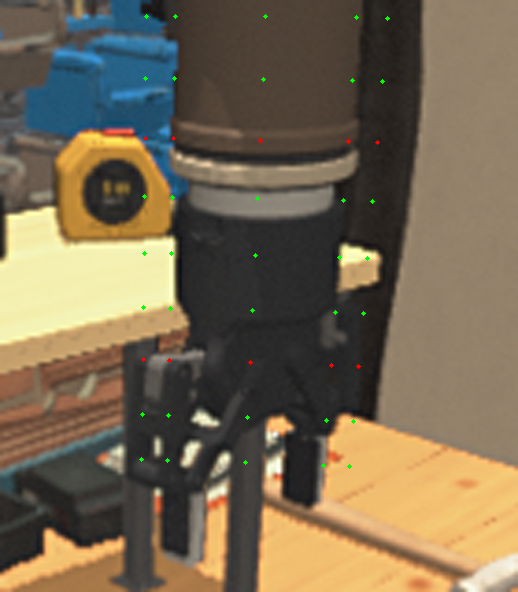

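View pics/w_p.png

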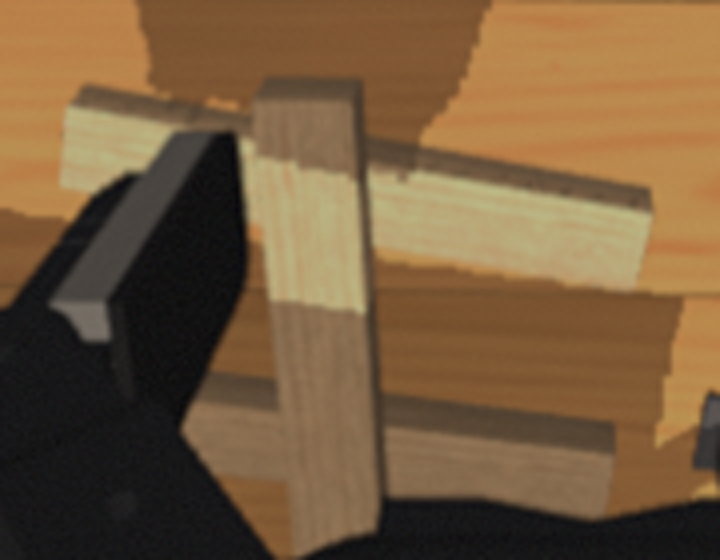

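View pics/w_b.png

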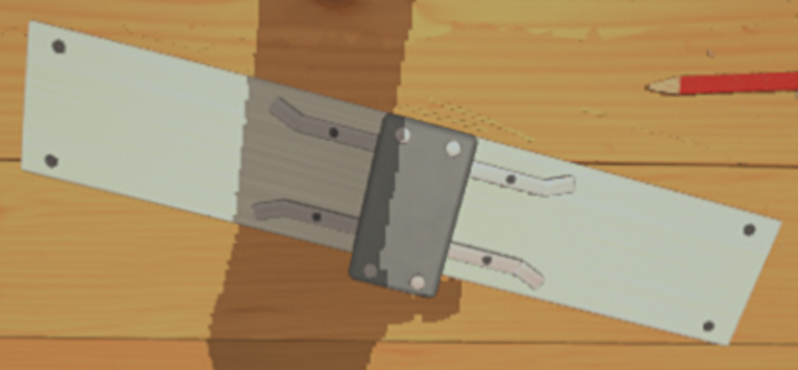

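Run:
```python
from h import *
np.set_printoptions(precision=4,suppress=True)
w=cam("wrist")
def T(p,z,ox,oy,f): print(onz(w,[(x/f+ox,y/f+oy) for x,y in p],z))
print("top: nearL? nearR, far pts");T([(257,98),(360,100),(282,400),(372,400)],.038,170,220,4)
print("end bottom");T([(262,78),(360,80)],.019,170,220,4)
print("front batten top near edge; far edge");T([(75,105),(650,212),(635,290)],.019,170,220,4)
print("bed corners RF.. ");T([(30,20),(22,170),(727,346),(781,221)],.015,95,40,1.9)
print("hood top");T([(387,113),(476,137),(437,296),(350,275)],.081,95,40,1.9)
t=cam("top");k=cam("scene")
a=[(62,232),(745,0)];b=[(155,185),(570,85)]
# board front-left bottom corner triangulate
def tri(a,b):
    o1,v1=ray(t,[a]);o2,v2=ray(k,[b]);A=np.c_[v1[0],-v2[0]];x=np.linalg.lstsq(A,o2-o1,rcond=None)[0]
    p,q=o1+v1[0]*x[0],o2+v2[0]*x[1];print("tri",(p+q)/2,np.linalg.norm(p-q))
tri((62/4+250,232/4+130),(155/3.3+230,185/3.3+50))
```

```text
top: nearL? nearR, far pts
[[ 0.5535 -0.1935  0.038 ]
 [ 0.5524 -0.1613  0.038 ]
 [ 0.6672 -0.1887  0.038 ]
 [ 0.6653 -0.1579  0.038 ]]
end bottom
[[ 0.5557 -0.197   0.019 ]
 [ 0.5546 -0.1648  0.019 ]]
front batten top near edge; far edge
[[ 0.5691 -0.2595  0.019 ]
 [ 0.5985 -0.0666  0.019 ]
 [ 0.6296 -0.0697  0.019 ]]
bed corners RF.. 
[[ 0.3347 -0.3326  0.015 ]
 [ 0.4222 -0.3498  0.015 ]
 [ 0.516   0.1185  0.015 ]
 [ 0.4284  0.1355  0.015 ]]
hood top
[[ 0.3785 -0.1167  0.081 ]
 [ 0.3875 -0.0719  0.081 ]
 [ 0.4713 -0.0862  0.081 ]
 [ 0.4621 -0.1335  0.081 ]]
tri [ 0.6079 -0.0084  0.301 ] 0.0010267463825915913
```

```bash
python3 -c "
from h import *
go([.52,-.177,.10],92.4)"
```

```text
t 2.8 pos [ 0.4602 -0.0933  0.2312] F [ 0.2  0.4 -0.6] w 0.0854 j [-26.   9.  36. 114.  -6.  59. 106.]
tool y ang 93.26 units [ 4.371 -2.901  1.833]
need world turn -0.86 twist units (x down) 0.1 alt -20.85
```

Call:
{"method": "carry_out", "body": {
  "deltas": [
    [0,-0.6,0.4,0.1],
    [0,-0.8,0.5,0],
    [0,-0.8,0.5,0],
    [0.6,-0.7,0.43,0],
    [0.9,0,0,0],
    [0.9,0,0,0],
    [0.9,0,0,0],
    [0.6,0,0,0],
    [0.47,0,0,0],
    [0,0,0,0]
  ]
}}

```text
clock: 3.8
position: [0.5185, -0.1775, 0.0988]
orientation: [157.0, 89.8, 159.4]
wrist_force: [-0.1, 0.3, 1.3]
width: 0.0852
```

Run:
```python
from h import *
np.set_printoptions(precision=4,suppress=True)
go([.548,-.1775,.008],92.4)
w=cam('wrist');cv2.imwrite('pics/w2.png',w[0])
t=cam('top');crop(t,240,90,440,230,4,'pics/t2.png')
```

```text
t 3.8 pos [ 0.5185 -0.1775  0.0988] F [-0.1  0.3  1.3] w 0.0852 j [-11.  28.  33. 111. -20.  47. 125.]
tool y ang 92.41 units [ 3.024 -0.043  0.992]
need world turn -0.01 twist units (x down) 0.002 alt -20.94
```

View pics/w2.png

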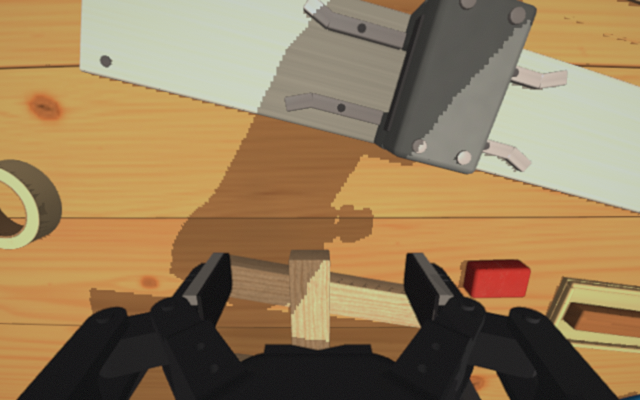

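View pics/t2.png

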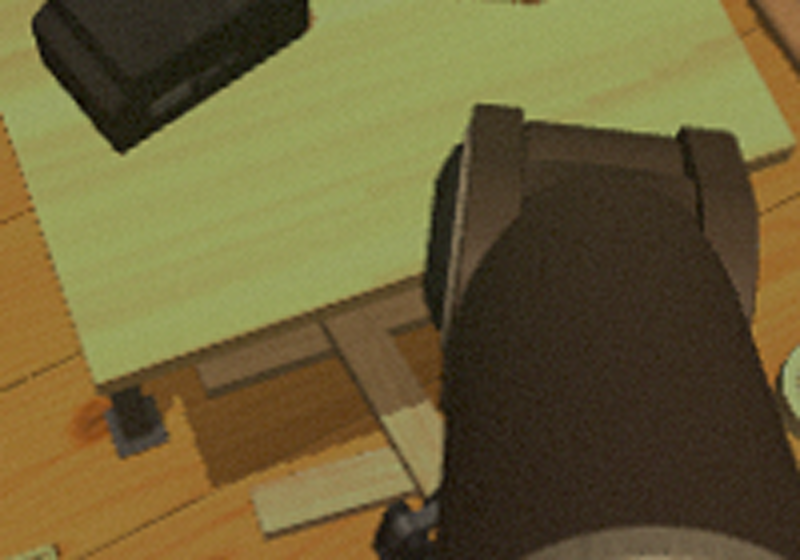

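Run:
```python
from h import *
c=cam("scene");s,R=tool();p=s["position"]
im=cv2.resize(c[0][0:200,250:450],None,fx=3,fy=3,interpolation=cv2.INTER_CUBIC)
o,_=ray(c,[(0,0)]);v=p-o;v[2]=0;v/=np.linalg.norm(v);side=np.array([-v[1],v[0],0])
for h in np.arange(.05,.6,.05):
    for w in (-.06,-.04,0,.04,.06):
        q=proj(c,p+[0,0,h]+w*side)[0]
        u=((q-[250,0])*3).astype(int);cv2.circle(im,tuple(u.tolist()),2,(0,0,255) if round(h*10,3)%1==0 else (0,255,0),-1)
cv2.imwrite("pics/col2.png",im)
```

```text
(no output)
```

View pics/col2.png

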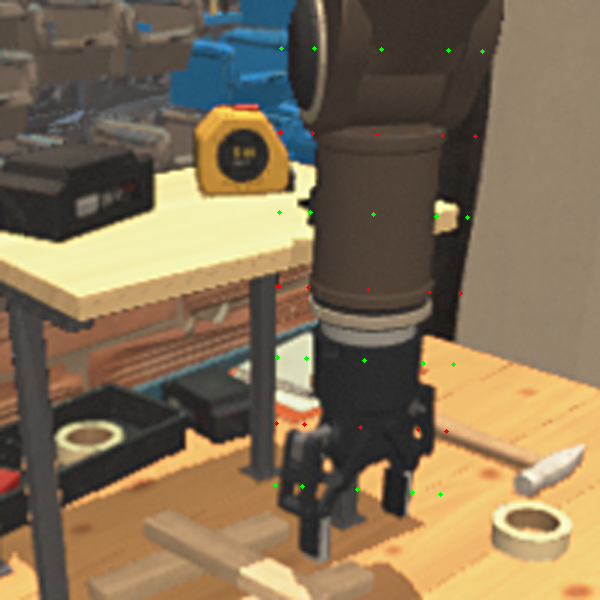

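Call:
{"method": "carry_out", "body": {
  "deltas": [
    [0.9,0,0,0],
    [0.9,0,0,0],
    [0.6,0,0,0],
    [0.4,0,0,0],
    [0,0,0.4,0],
    [0,0,0.3,0],
    [0,0,0.15,0],
    [0,0,0.05,0],
    [0,0,0,0]
  ]
}}

```text
clock: 4.85
position: [0.5469, -0.1777, 0.0167]
orientation: [-12.5, 89.9, -10.1]
wrist_force: [0.8, -0.7, -0.4]
width: 0.0853
```

Run:
```python
from h import *
np.set_printoptions(precision=4,suppress=True)
go([.548,-.1775,.014],92.4)
print(robot.observe()["effort"])
w=cam('wrist');crop(w,190,200,440,350,3,'pics/w3.png')
t=cam('scene');crop(t,270,30,430,230,3,'pics/s3.png')
```

```text
t 4.85 pos [ 0.5469 -0.1777  0.0167] F [ 0.8 -0.7 -0.4] w 0.0853 j [ -7.  37.  28. 110. -26.  39. 129.]
tool y ang 92.39 units [0.09  0.005 0.036]
need world turn 0.01 twist units (x down) -0.002 alt 20.94
[ -0.1415 -59.2911   9.7778 -19.3063  -0.0095  -0.0047  -0.0279]
```

View pics/w3.png

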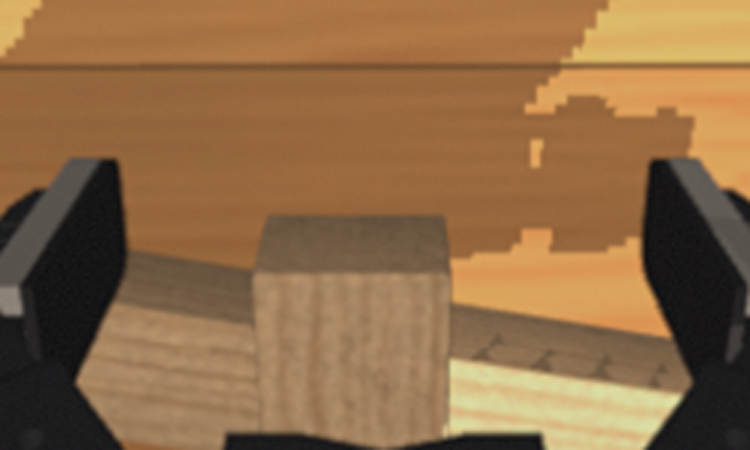

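View pics/s3.png

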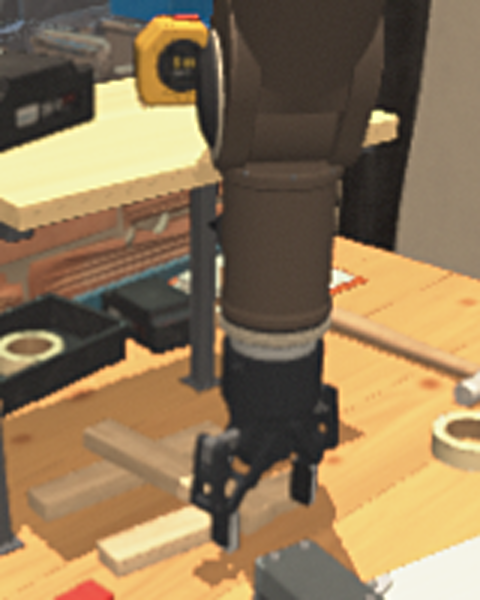

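Run:
```python
from h import *
np.set_printoptions(precision=4,suppress=True)
w=cam('wrist')
f=lambda p,z:print(onz(w,[(x/3+190,y/3+200) for x,y in p],z))
f([(253,272),(448,270),(261,430),(449,430)],.038);f([(270,216),(443,216)],.019)
s,R=tool();print(proj(w,s["position"]),proj(w,s["position"]+np.array([0,0,.02])))
```

```text
[[ 0.5541 -0.1977  0.038 ]
 [ 0.5524 -0.1668  0.038 ]
 [ 0.5855 -0.1965  0.038 ]
 [ 0.5841 -0.1646  0.038 ]]
[[ 0.5554 -0.1973  0.019 ]
 [ 0.5541 -0.1663  0.019 ]]
[[316.9502 255.5804]] [[316.9089 275.7577]]
```

Call:
{"method": "carry_out", "body": {
  "deltas": [
    [0.05,-0.15,0.07,0],
    [0,0,0,0],
    [0,0,0,0]
  ]
}}

```text
clock: 5.3
position: [0.5484, -0.1826, 0.0146]
orientation: [-152.5, 90.0, -150.2]
wrist_force: [-0.8, -0.0, 0.7]
width: 0.0856
```

Call:
{"method": "carry_out", "body": {
  "deltas": [
    [0,0,0,0],
    [0,0,0,0],
    [0,0,0,0],
    [0,0,0,0],
    [0,0,0,0],
    [0,0,0,0],
    [0,0,0,0],
    [0,0,0,0]
  ],
  "grip": 1,
  "grip_force": 30
}}

```text
clock: 6.1
position: [0.5485, -0.1822, 0.0147]
orientation: [134.9, 90.0, 137.2]
wrist_force: [-0.6, 0.1, 3.2]
width: 0.031
```

Run:
```python
from h import *
np.set_printoptions(precision=4,suppress=True)
go([.548,-.182,.014],92.4)
print(robot.observe()["effort"])
w=cam('wrist');crop(w,190,200,440,350,3,'pics/w4.png')
t=cam('scene');crop(t,270,30,430,230,3,'pics/s4.png')
```

```text
t 6.1 pos [ 0.5485 -0.1822  0.0147] F [-0.6  0.1  3.2] w 0.031 j [ -7.  37.  28. 110. -26.  40. 129.]
tool y ang 92.35 units [ 0.025  0.007 -0.018]
need world turn 0.05 twist units (x down) -0.005 alt 20.94
[ -0.7827 -58.6742   9.02   -20.0913  -0.1922  -0.2929   0.0077]
```

View pics/w4.png

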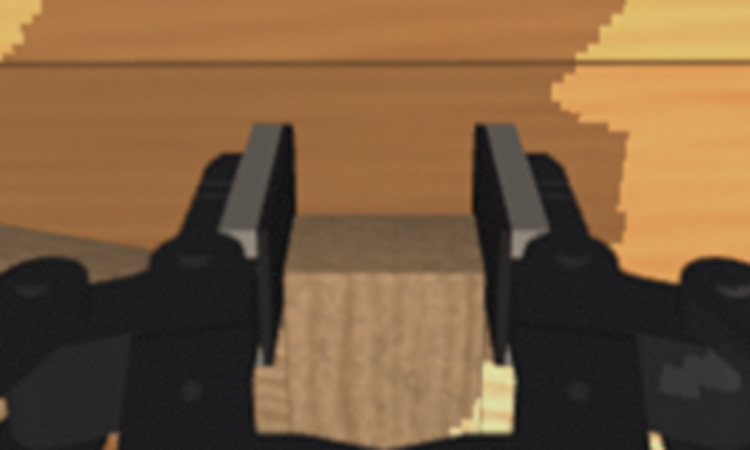

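View pics/s4.png

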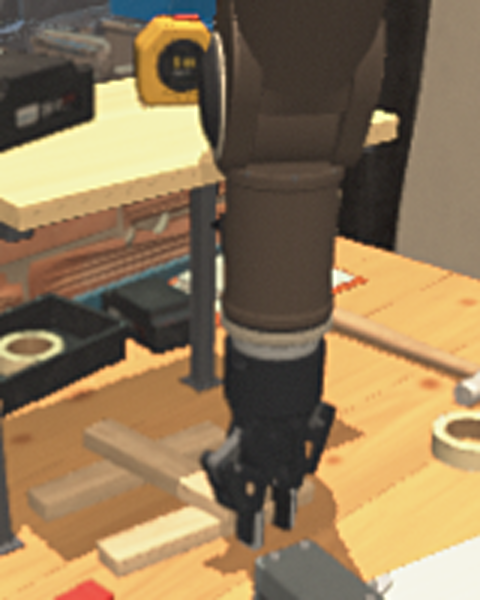

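Call:
{"method": "carry_out", "body": {
  "deltas": [
    [-0.04,0,0,0],
    [0,0,-0.05,0],
    [0,0,-0.1,0],
    [0,0,-0.1,0],
    [0,0,-0.1,0],
    [0,0,-0.15,0],
    [0,0,-0.15,0],
    [0,0,-0.15,0],
    [0,0,-0.1,0],
    [0,0,0,0]
  ]
}}

```text
clock: 7.2
position: [0.5211, -0.1833, 0.0159]
orientation: [150.9, 90.0, 153.2]
wrist_force: [-1.0, -0.1, -1.9]
width: 0.0314
```

Run:
```python
from h import *
np.set_printoptions(precision=4,suppress=True)
go([.548,-.182,.014],92.4)
t=cam('scene');crop(t,270,30,430,230,3,'pics/s5.png')
w=cam('wrist');crop(w,190,200,440,350,3,'pics/w5.png')
```

```text
t 7.2 pos [ 0.5211 -0.1833  0.0159] F [-1.  -0.1 -1.9] w 0.0314 j [ -6.  35.  28. 113. -26.  38. 131.]
tool y ang 92.34 units [0.063 0.007 0.899]
need world turn 0.06 twist units (x down) -0.007 alt 20.94
```

View pics/s5.png

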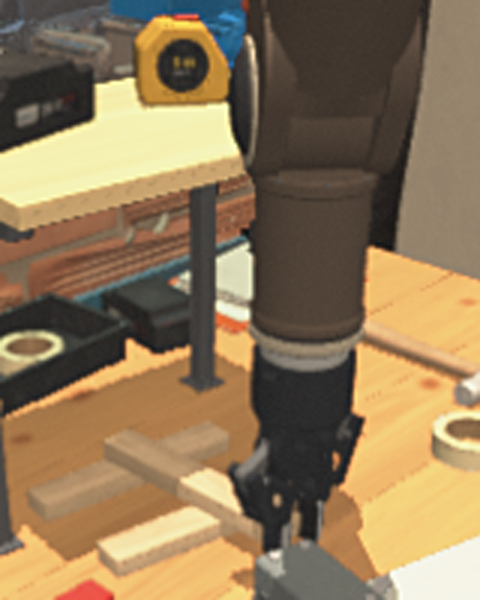

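View pics/w5.png

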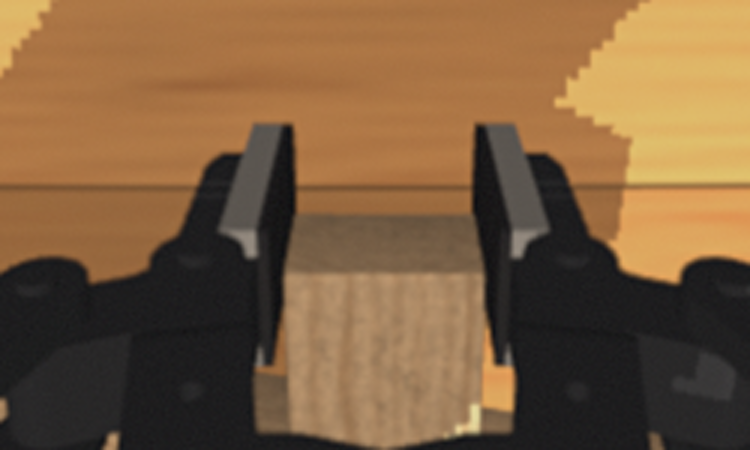

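Call:
{"method": "carry_out", "body": {
  "deltas": [
    [0.04,0,0,0],
    [0,0,0,0],
    [0,0,0,0]
  ]
}}

```text
clock: 7.6
position: [0.5219, -0.1833, 0.0148]
orientation: [-15.5, 90.0, -13.1]
wrist_force: [-0.5, 0.7, 0.8]
width: 0.0315
```

Call:
{"method": "carry_out", "body": {
  "deltas": [
    [0,0,0,0],
    [0,0,0,0],
    [0,0,0,0],
    [0,0,0.2,0],
    [0.06,0,0.3,0],
    [0.06,0,0.25,0],
    [0,0,0,0],
    [0,0,0,0]
  ],
  "grip": -0.2
}}

```text
clock: 8.4
position: [0.5442, -0.1823, 0.0108]
orientation: [-173.6, 90.0, -171.2]
wrist_force: [-0.5, -1.7, 1.0]
width: 0.051
```

Run:
```python
from h import *
go([.544,-.182,.012],92.4)
w=cam('wrist');crop(w,190,200,440,350,3,'pics/w6.png')
```

```text
t 8.4 pos [ 0.5442 -0.1823  0.0108] F [-0.5 -1.7  1. ] w 0.051 j [ -6.  37.  28. 110. -27.  39. 130.]
tool y ang 92.38 units [-0.04   0.011 -0.005]
need world turn 0.02 twist units (x down) -0.003 alt 20.94
```

View pics/w6.png

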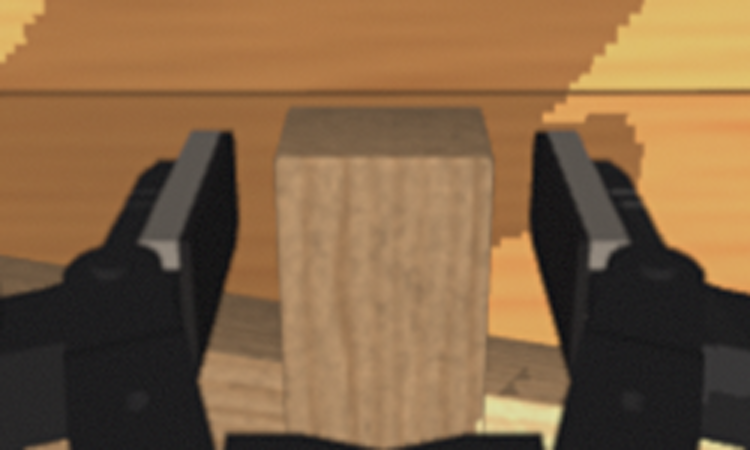

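Call:
{"method": "carry_out", "body": {
  "deltas": [
    [0,0,0,0],
    [0,0,0,0],
    [0,0,0,0],
    [0,0,0,0],
    [0,0,0,0],
    [-0.05,0,0,0],
    [-0.1,0,0,0],
    [-0.2,0,0,0],
    [-0.3,0,0,0],
    [-0.4,0,0,0]
  ],
  "grip": 1,
  "grip_force": 90
}}

```text
clock: 9.45
position: [0.544, -0.1823, 0.0432]
orientation: [173.2, 90.0, 175.5]
wrist_force: [-0.5, 0.9, -0.7]
width: 0.031
```

Run:
```python
from h import *
go([.4,-.18,.16],92.4)
w=cam('wrist');crop(w,190,200,440,350,3,'pics/w7.png')
t=cam('scene');crop(t,270,30,430,230,3,'pics/s7.png')
```

```text
t 9.45 pos [ 0.544  -0.1823  0.0432] F [-0.5  0.9 -0.7] w 0.031 j [ -8.  34.  30. 110. -25.  42. 128.]
tool y ang 92.36 units [-3.891  0.275 -4.794]
need world turn 0.04 twist units (x down) -0.004 alt 20.94
```

View pics/s7.png

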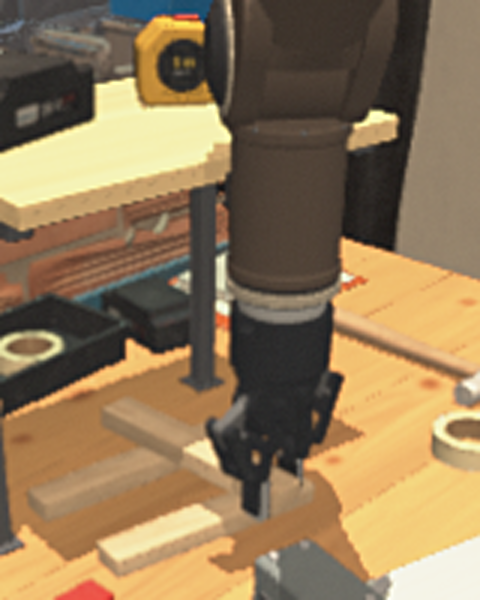

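View pics/w7.png

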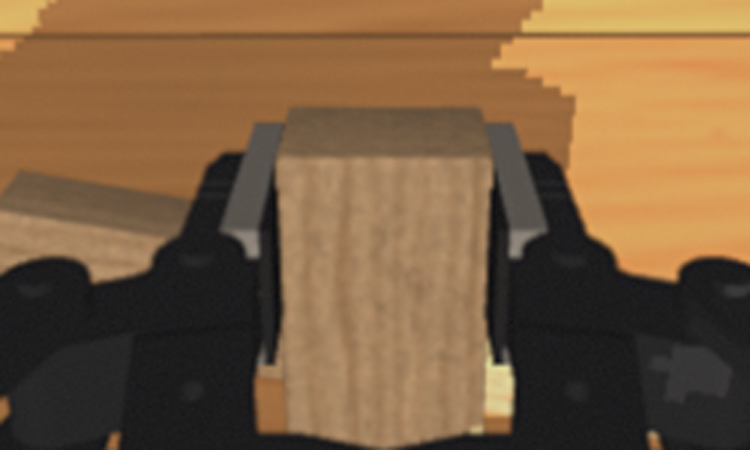

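Run:
```python
from h import *
np.set_printoptions(precision=4,suppress=True)
w=cam('wrist');s,R=tool()
for p,z in [([(278,156),(490,156),(286,420),(486,420)],.0704),([(291,107),(483,107)],.0514)]:
    P=onz(w,[(x/3+190,y/3+200) for x,y in p],z);print(P, (P-s["position"])@R)
```

```text
[[ 0.5292 -0.198   0.0704]
 [ 0.5279 -0.1671  0.0704]
 [ 0.5769 -0.1964  0.0704]
 [ 0.5756 -0.164   0.0704]] [[-0.0269 -0.0149 -0.0161]
 [-0.0269  0.0159 -0.0161]
 [-0.0268 -0.0154  0.0316]
 [-0.0268  0.0171  0.0316]]
[[ 0.53   -0.1979  0.0514]
 [ 0.5287 -0.1661  0.0514]] [[-0.0079 -0.0149 -0.0153]
 [-0.0079  0.017  -0.0153]]
```

Run:
```python
from h import *
np.set_printoptions(precision=4,suppress=True)
w=cam('wrist');s,R=tool()
o,v=ray(w,[(255/3+190,125/3+200),(510/3+190,125/3+200),(275/3+190,361/3+200)])
o=(o-s["position"])@R;v=v@R
for z in (-.013,-.011,-.009): 
    P=o+v*((z-o[2])/v[:,2])[:,None];print(P)
```

```text
[[-0.0102 -0.0207 -0.013 ]
 [-0.0102  0.0212 -0.013 ]
 [-0.0668 -0.011  -0.013 ]]
[[-0.006  -0.0213 -0.011 ]
 [-0.006   0.0218 -0.011 ]
 [-0.0644 -0.0113 -0.011 ]]
[[-0.0018 -0.022  -0.009 ]
 [-0.0018  0.0225 -0.009 ]
 [-0.062  -0.0117 -0.009 ]]
```

Call:
{"method": "carry_out", "body": {
  "deltas": [
    [-0.4,0,-0.3,0],
    [-0.5,0,-0.6,0],
    [-0.5,0,-0.8,0],
    [-0.5,0,-0.8,0],
    [-0.5,0,-0.8,0],
    [-0.5,0,-0.8,0],
    [0,0,-0.8,0],
    [0,0,-0.4,0],
    [0,0,-0.2,0],
    [0,0,0,0]
  ]
}}

```text
clock: 10.65
position: [0.3792, -0.1891, 0.1298]
orientation: [33.2, 90.0, 35.5]
wrist_force: [0.3, -1.2, -0.3]
width: 0.0308
```

Run:
```python
from h import *
go([.468,.109,.13],-11.3)
t=cam('scene');cv2.imwrite('pics/s8.png',t[0])
```

```text
t 10.65 pos [ 0.3792 -0.1891  0.1298] F [ 0.3 -1.2 -0.3] w 0.0308 j [-13.  13.  39. 126. -12.  44. 125.]
tool y ang 92.34 units [-2.000e-03  9.807e+00  3.365e+00]
need world turn 76.36 twist units (x down) -8.885 alt 12.06
```

View pics/s8.png

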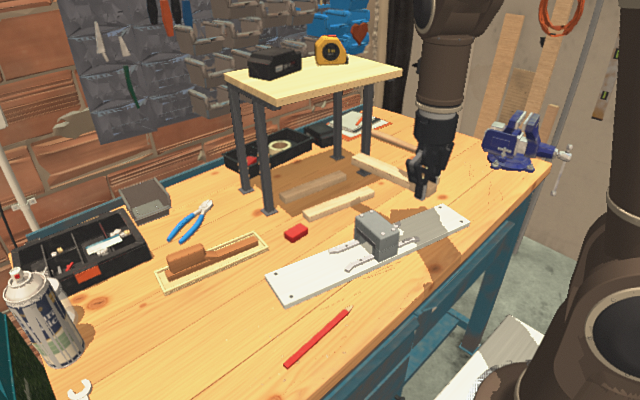

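Call:
{"method": "carry_out", "body": {
  "deltas": [
    [0,0.6,0,0],
    [0,1,0,0],
    [0,1,0,0],
    [0,1,0,0],
    [0,1,0,0],
    [0,1,0,0],
    [0,1,0,0],
    [0,1,0,0],
    [0,1,0,0],
    [0,1,0,0]
  ]
}}

```text
clock: 11.7
position: [0.3681, 0.1006, 0.1296]
orientation: [-18.7, 90.0, -16.3]
wrist_force: [-0.0, 0.8, -0.9]
width: 0.0309
```

Call:
{"method": "carry_out", "body": {
  "deltas": [
    [0,0,0,0.5],
    [0,0,0,1],
    [0,0,0,1],
    [0,0,0,1],
    [0,0,0,1],
    [0,0,0,1],
    [0,0,0,1],
    [0,0,0,1],
    [0,0,0,1],
    [0,0,0,1]
  ]
}}

```text
clock: 12.7
position: [0.3684, 0.0993, 0.1296]
orientation: [38.6, 90.0, -41.0]
wrist_force: [0.8, 0.3, -0.4]
width: 0.0308
```

Call:
{"method": "carry_out", "body": {
  "deltas": [
    [0,0,0,1],
    [0,0,0,1],
    [0,0,0,0.55],
    [0,0,0,0]
  ]
}}

```text
clock: 13.1
position: [0.3683, 0.0993, 0.1296]
orientation: [55.4, 89.9, -45.9]
wrist_force: [0.1, 0.1, -0.4]
width: 0.0308
```

Run:
```python
from h import *
go([.468,.109,.13],-11.3)
w=cam('wrist');cv2.imwrite('pics/w9.png',w[0])
t=cam('top');crop(t,240,210,440,340,4,'pics/t9.png')
```

```text
t 13.1 pos [0.3683 0.0993 0.1296] F [ 0.1  0.1 -0.4] w 0.0308 j [-59.   8.  41. 132.  -8.  42. -24.]
tool y ang -11.22 units [-0.013  3.198 -0.966]
need world turn -0.08 twist units (x down) 0.009 alt -20.94
```

View pics/w9.png

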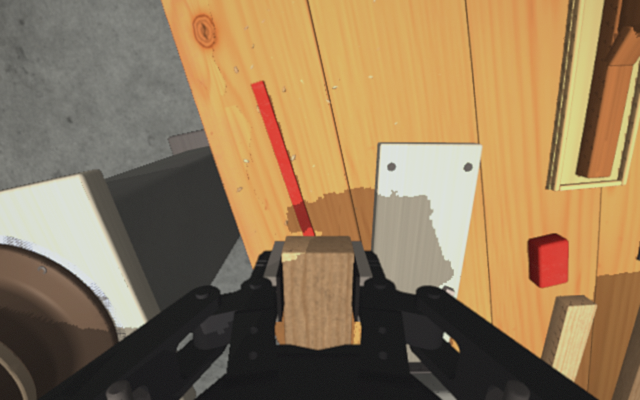

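Call:
{"method": "carry_out", "body": {
  "deltas": [
    [0,0.6,-0.2,0],
    [0,0.8,-0.25,0],
    [0,0.8,-0.25,0],
    [0,0.6,-0.2,0],
    [0,0.4,-0.07,0],
    [0,0,0,0],
    [0,0,0,0]
  ]
}}

```text
clock: 13.9
position: [0.4664, 0.1081, 0.1292]
orientation: [-56.6, 89.9, -157.8]
wrist_force: [-1.3, 0.3, -1.2]
width: 0.0309
```

Run:
```python
from h import *
go([.468,.109,.13],-11.3)
w=cam('wrist');cv2.imwrite('pics/w10.png',w[0])
t=cam('top');crop(t,240,210,440,340,4,'pics/t10.png')
t=cam('scene');crop(t,250,150,480,310,3.4,'pics/s10.png')
```

```text
t 13.9 pos [0.4664 0.1081 0.1292] F [-1.3  0.3 -1.2] w 0.0309 j [-51.  19.  39. 120. -17.  47. -13.]
tool y ang -11.2 units [-0.025  0.045 -0.04 ]
need world turn -0.1 twist units (x down) 0.012 alt -20.93
```

View pics/w10.png

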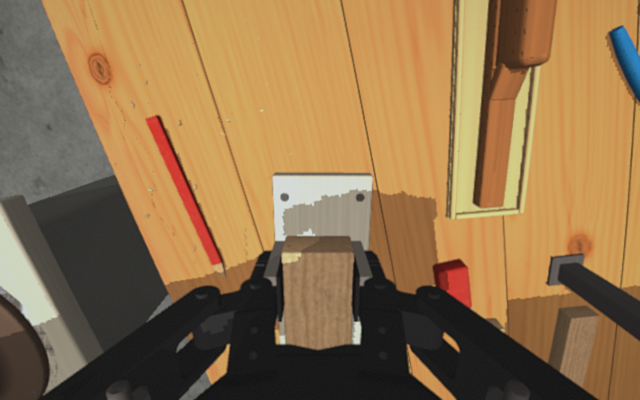

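View pics/t10.png

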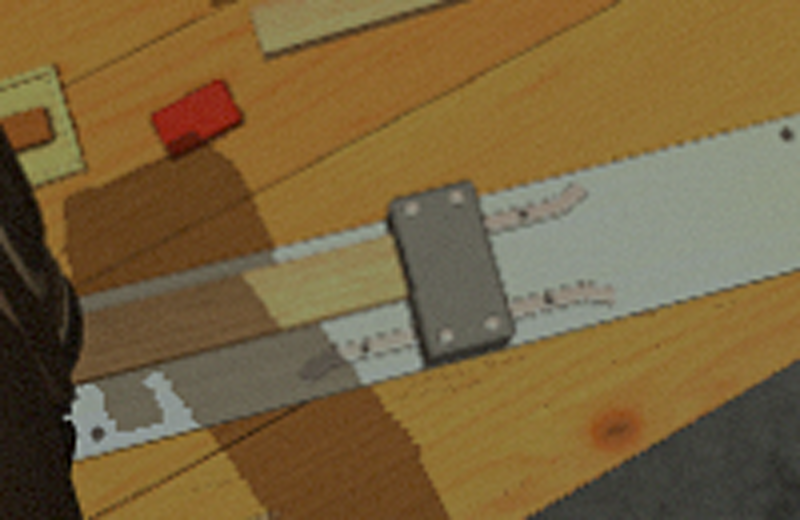

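View pics/s10.png

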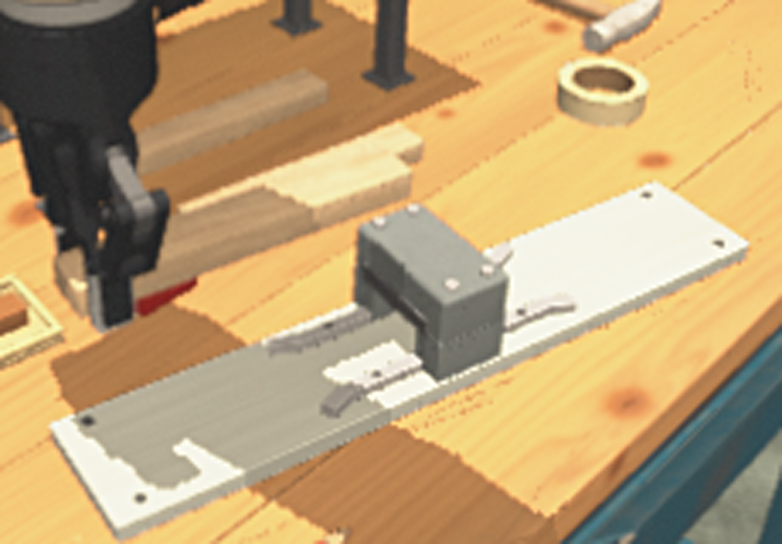

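Run:
```python
from h import *
np.set_printoptions(precision=4,suppress=True)
w=cam('wrist');s,R=tool()
P=onz(w,[(274,174),(371.5,175),(285,197),(360,197.5)],.015);print(P,(P-s["position"])@R)
P=onz(w,[(283,250),(353,250)],.1292+.0272);print(P,(P-s["position"])@R)
t=cam('top')
# batten nose top corners from top image at z=.1564
print(onz(t,[(400/4+240,237/4+210),(408/4+240,298/4+210)],.1564))
b=np.array([.430,-.080]);y=np.array([np.cos(np.radians(78.7)),np.sin(np.radians(78.7))])
print("bed coords tcp",(s["position"][:2]-b)@y,(s["position"][:2]-b)@[y[1],-y[0]])
```

```text
[[0.4316 0.135  0.015 ]
 [0.5162 0.1175 0.015 ]
 [0.4364 0.1124 0.015 ]
 [0.503  0.0988 0.015 ]] [[ 0.1147 -0.0393 -0.0191]
 [ 0.1146  0.0471 -0.0183]
 [ 0.1147 -0.0302  0.0022]
 [ 0.1146  0.0378  0.0026]]
[[0.4545 0.1281 0.1564]
 [0.4843 0.1222 0.1564]] [[-0.0267 -0.0155 -0.0168]
 [-0.0268  0.0148 -0.0168]]
[[ 0.4416 -0.0792  0.1564]
 [ 0.4126 -0.0692  0.1564]]
bed coords tcp 0.19209464933976614 -0.0012028953177963294
```

Call:
{"method": "carry_out", "body": {
  "deltas": [
    [0.5,0.08,0,0],
    [0.8,0,0,0],
    [0.8,0,0,0],
    [0.7,0,0,0],
    [0.5,0,0,0],
    [0.3,0,0,0],
    [0.2,0,0,0],
    [0.05,0,0,0],
    [0,0,0,0]
  ]
}}

```text
clock: 15.05
position: [0.4695, 0.1081, 0.0148]
orientation: [-160.1, 90.0, 98.7]
wrist_force: [-2.5, -0.8, 2.9]
width: 0.0306
```

Run:
```python
from h import *
go([.468,.109,.010],-11.3)
w=cam('wrist');cv2.imwrite('pics/w11.png',w[0])
t=cam('top');crop(t,240,210,440,340,4,'pics/t11.png')
t=cam('scene');crop(t,250,150,480,310,3.4,'pics/s11.png')
```

```text
t 15.05 pos [0.4695 0.1081 0.0148] F [-2.5 -0.8  2.9] w 0.0306 j [-42.  31.  30. 123. -28.  33.  -3.]
tool y ang -11.21 units [ 0.159 -0.054 -0.019]
need world turn -0.09 twist units (x down) 0.011 alt -20.93
```

View pics/t11.png

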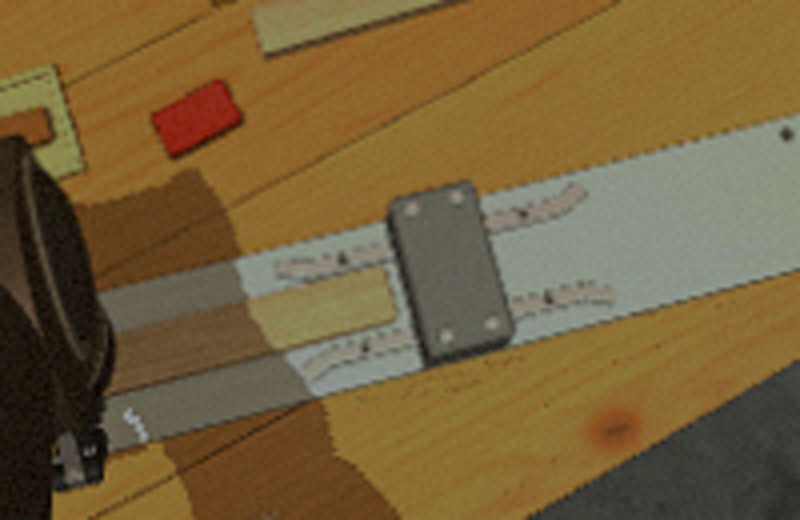

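View pics/s11.png

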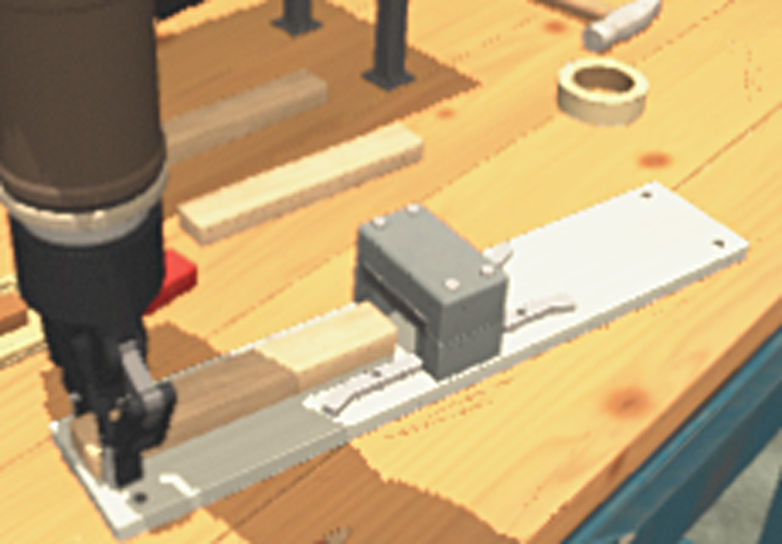

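View pics/w11.png

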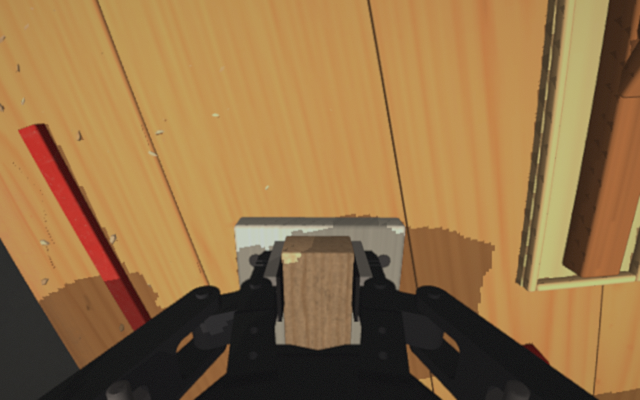

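Call:
{"method": "carry_out", "body": {
  "deltas": [
    [0.08,0,0,0],
    [0.08,0,0,0],
    [0,0,0,0],
    [0,0,0,0]
  ]
}}

```text
clock: 15.6
position: [0.4697, 0.1082, 0.0143]
orientation: [-169.2, 89.7, 89.6]
wrist_force: [-23.5, -5.8, 82.3]
width: 0.0307
```

Call:
{"method": "carry_out", "body": {
  "deltas": [
    [-0.16,0,0,0],
    [0,0,0,0]
  ]
}}

```text
clock: 15.8
position: [0.4707, 0.1085, 0.0156]
orientation: [129.9, 89.8, 28.7]
wrist_force: [0.2, -0.4, -1.1]
width: 0.0307
```

Run:
```python
from h import *
np.set_printoptions(precision=4,suppress=True)
go([.468,.109,.010],-11.3)
w=cam('wrist');s,R=tool();crop(w,220,190,420,350,4,'pics/w12.png')
```

```text
t 15.8 pos [0.4707 0.1085 0.0156] F [ 0.2 -0.4 -1.1] w 0.0307 j [-42.  31.  30. 123. -28.  33.  -3.]
tool y ang -11.2 units [ 0.186 -0.093  0.003]
need world turn -0.1 twist units (x down) 0.011 alt -20.93
```

View pics/w12.png

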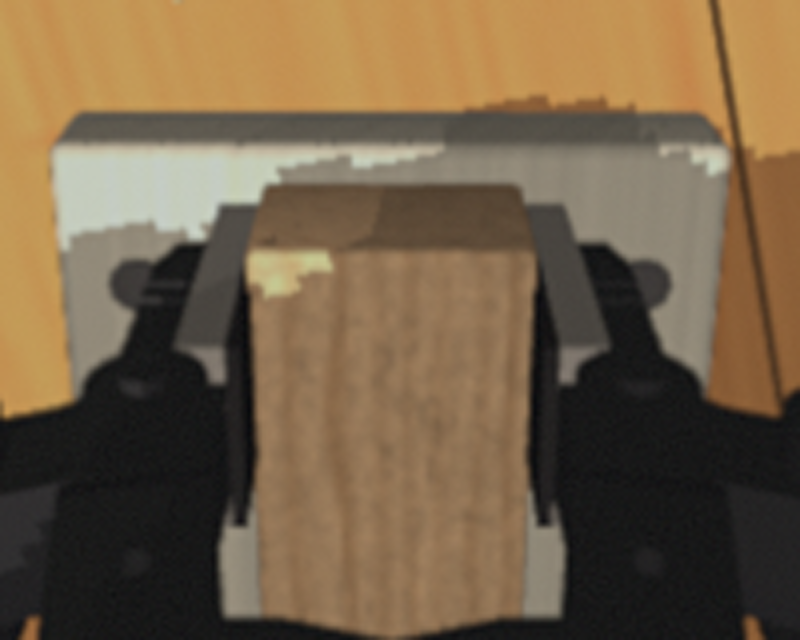

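Call:
{"method": "carry_out", "body": {
  "deltas": [
    [0,0,0,0],
    [0,0,0,0],
    [0,0,0,0],
    [0,0,0,0],
    [0,0,0,0]
  ],
  "grip": -0.3
}}

```text
clock: 16.35
position: [0.4695, 0.108, 0.0139]
orientation: [-33.2, 90.0, -134.4]
wrist_force: [0.4, 0.6, -0.7]
width: 0.0556
```

Run:
```python
from h import *
np.set_printoptions(precision=4,suppress=True)
go([.468,.109,.010],-11.3)
w=cam('wrist');s,R=tool();crop(w,220,190,420,350,4,'pics/w13.png')
t=cam('top');crop(t,240,210,440,340,4,'pics/t13.png')
t=cam('scene');crop(t,250,150,480,310,3.4,'pics/s13.png')
```

```text
t 16.35 pos [0.4695 0.108  0.0139] F [ 0.4  0.6 -0.7] w 0.0556 j [-42.  31.  30. 123. -28.  33.  -3.]
tool y ang -11.2 units [ 0.129 -0.056 -0.024]
need world turn -0.1 twist units (x down) 0.012 alt -20.93
```

View pics/w13.png

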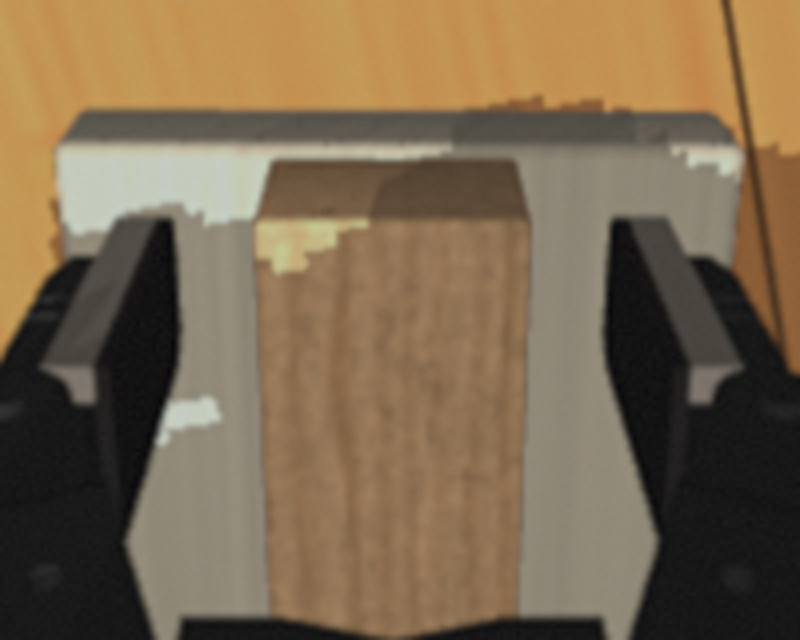

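View pics/t13.png

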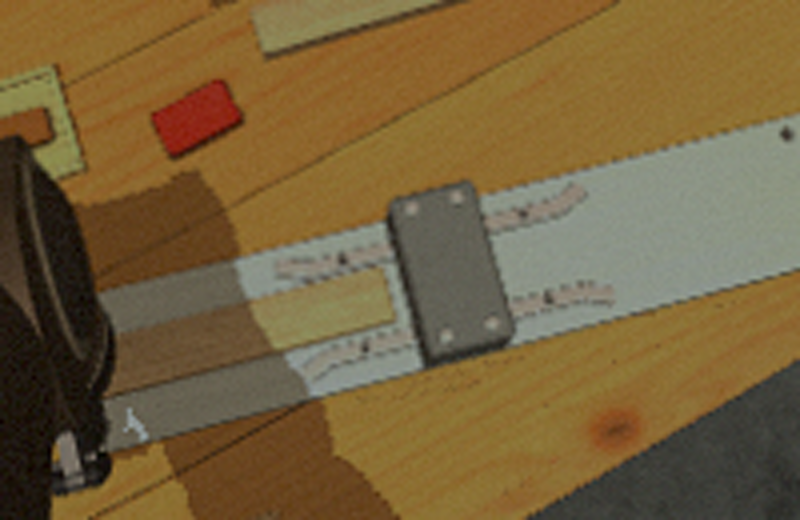

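View pics/s13.png

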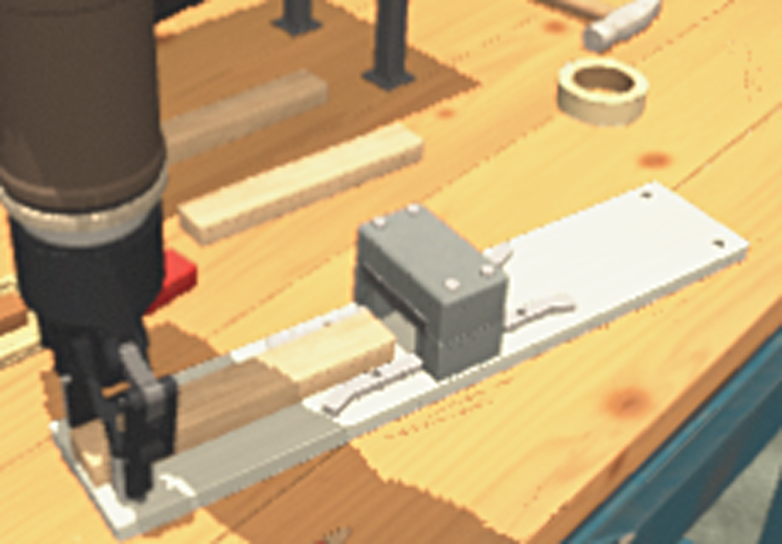

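```bash
cat >> h.py <<'E'
B=np.array([.430,-.080]);BY=np.array([np.cos(np.radians(78.7)),np.sin(np.radians(78.7))]);BX=np.array([BY[1],-BY[0]])
def bed(P): P=np.atleast_2d(P)[:,:2]-B;return np.c_[P@BX,P@BY]
def unbed(x,y): return B+x*BX+y*BY
E
python3 - <<'E'
from h import *
np.set_printoptions(precision=4,suppress=True)
t=cam('top');w=cam('wrist')
print("nose",bed(onz(t,[(385/4+240,266/4+210),(394/4+240,318/4+210)],.034)))
f=lambda p,z:bed(onz(w,[(x/4+220,y/4+190) for x,y in p],z))
print("tail",f([(257,218),(527,218),(268,600),(520,600)],.034),f([(275,160),(513,160)],.015))
print("bedend",f([(58,145),(742,148)],.015))
s,R=tool();print(bed(s["position"]))
go([.63,.21,.2],84)
E
```

```text
nose [[ 0.0167  0.006 ]
 [-0.0132  0.0087]]
tail [[-0.0136  0.2083]
 [ 0.0172  0.2084]
 [-0.014   0.1541]
 [ 0.0184  0.1542]] [[-0.0134  0.2073]
 [ 0.0175  0.2074]]
bedend [[-0.0414  0.2093]
 [ 0.0471  0.2091]]
[[0.002  0.1922]]
t 16.6 pos [0.4696 0.108  0.0141] F [-0.5  0.2  0.2] w 0.0555 j [-42.  31.  30. 123. -28.  33.  -3.]
tool y ang -11.21 units [-6.198  4.584 -4.373]
need world turn -84.79 twist units (x down) 9.867 alt -11.08
```

Call:
{"method": "carry_out", "body": {
  "deltas": [
    [-0.5,0,0,0],
    [-1,0,0,0],
    [-1,0,0,0],
    [-1,0.3,-0.3,0],
    [-1,0.8,-0.8,0],
    [-1,1,-1,0],
    [-0.7,1,-1,-0.2],
    [0,1,-0.8,-0.2],
    [0,0.5,-0.4,0],
    [0,0,0,0]
  ],
  "grip": -1
}}

```text
clock: 17.6
position: [0.6289, 0.2106, 0.1981]
orientation: [46.3, 90.0, -51.4]
wrist_force: [0.2, 0.1, -0.4]
width: 0.085
```

Run:
```python
from h import *
go([.633,.216,.2],-7)
w=cam('wrist');cv2.imwrite('pics/w14.png',w[0])
t=cam('scene');cv2.imwrite('pics/s14.png',t[0])
```

```text
t 17.6 pos [0.6289 0.2106 0.1981] F [ 0.2  0.1 -0.4] w 0.085 j [-47.  32.  37.  90. -21.  65. -13.]
tool y ang -7.65 units [-0.063  0.111 -0.197]
need world turn 0.65 twist units (x down) -0.076 alt 20.87
```

View pics/w14.png

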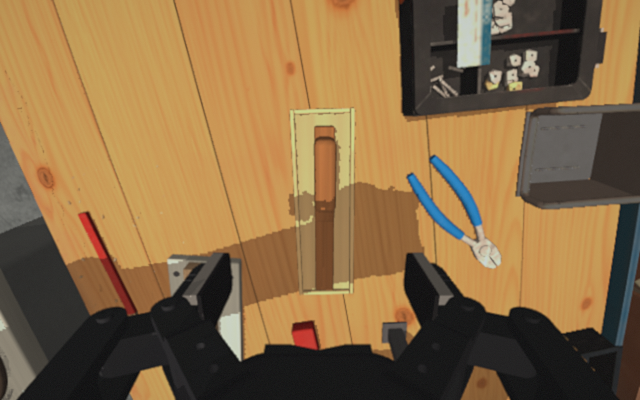

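View pics/s14.png

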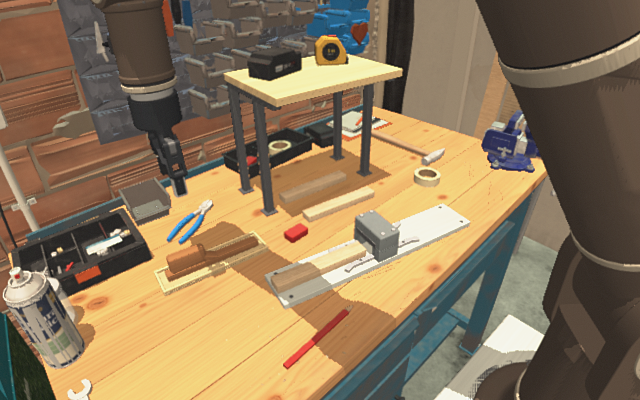

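Run:
```python
from h import *
w=cam('wrist');crop(w,270,100,370,300,3,'pics/w15.png')
```

```text
(no output)
```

View pics/w15.png

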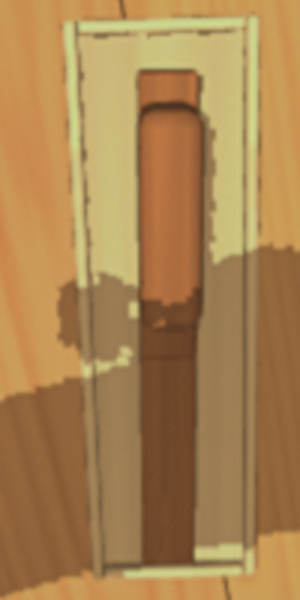

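Run:
```python
from h import *
np.set_printoptions(precision=4,suppress=True)
w=cam('wrist');s,R=tool()
f=lambda p,z:onz(w,[(x/3+270,y/3+100) for x,y in p],z)
for n,p,z in [("handle",[(140,130),(202,130),(139,300),(202,300)],.057),("handle ends",[(170,106),(170,328)],.057),("rear",[(138,72),(198,72)],.021),("tip",[(142,563),(195,563)],.021),("till",[(65,22),(257,18),(99,572),(253,570)],.012)]:
    P=f(p,z);print(n,P,((P-s["position"])@R))
```

```text
handle [[0.6312 0.2506 0.057 ]
 [0.6506 0.2479 0.057 ]
 [0.6232 0.1948 0.057 ]
 [0.6441 0.192  0.057 ]] [[ 0.1418 -0.0013 -0.043 ]
 [ 0.1418  0.0183 -0.043 ]
 [ 0.1418 -0.0017  0.0134]
 [ 0.1418  0.0194  0.0134]]
handle ends [[0.6415 0.2567 0.057 ]
 [0.6322 0.1836 0.057 ]] [[ 0.1418  0.0081 -0.0504]
 [ 0.1418  0.0088  0.0233]]
rear [[0.6325 0.2664 0.021 ]
 [0.6533 0.2636 0.021 ]] [[ 0.1778 -0.0022 -0.0589]
 [ 0.1778  0.0188 -0.0589]]
tip [[0.607  0.0696 0.021 ]
 [0.6289 0.0666 0.021 ]] [[ 0.1779 -0.0006  0.1396]
 [ 0.1779  0.0215  0.1396]]
till [[0.6091 0.2866 0.012 ]
 [0.6766 0.2787 0.012 ]
 [0.5872 0.0616 0.012 ]
 [0.6529 0.0537 0.012 ]] [[ 0.1868 -0.0281 -0.0756]
 [ 0.1867  0.0399 -0.0771]
 [ 0.1869 -0.0191  0.1502]
 [ 0.1869  0.0471  0.1491]]
```

Run:
```python
from h import *
go([.6368,.216,.020],-7.2)
```

```text
t 17.8 pos [0.6268 0.2079 0.1988] F [-0.2 -0.5 -0.4] w 0.0853 j [-47.  32.  37.  90. -21.  65. -13.]
tool y ang -7.83 units [ 5.96   0.299 -0.316]
need world turn 0.63 twist units (x down) -0.073 alt 20.87
```

Call:
{"method": "carry_out", "body": {
  "deltas": [
    [0.5,0.15,-0.15,-0.07],
    [0.9,0.15,-0.16,0],
    [0.9,0,0,0],
    [0.9,0,0,0],
    [0.6,0,0,0],
    [0.2,0,0,0],
    [0,0,0,0],
    [0,0,0,0]
  ]
}}

```text
clock: 18.6
position: [0.6382, 0.217, 0.0797]
orientation: [117.5, 89.9, 20.3]
wrist_force: [0.7, 0.5, -0.1]
width: 0.0854
```

Run:
```python
from h import *
go([.6368,.216,.020],-7.2)
w=cam('wrist');crop(w,220,50,420,350,2,'pics/w16.png');s,R=tool()
print(proj(w,s["position"]-R[:,0]*.019))
```

```text
t 18.6 pos [0.6382 0.217  0.0797] F [ 0.7  0.5 -0.1] w 0.0854 j [-44.  40.  33.  94. -26.  54.  -9.]
tool y ang -7.16 units [ 1.99  -0.044  0.039]
need world turn -0.04 twist units (x down) 0.004 alt -20.94
[[318.7936404  274.75797813]]
```

View pics/w16.png

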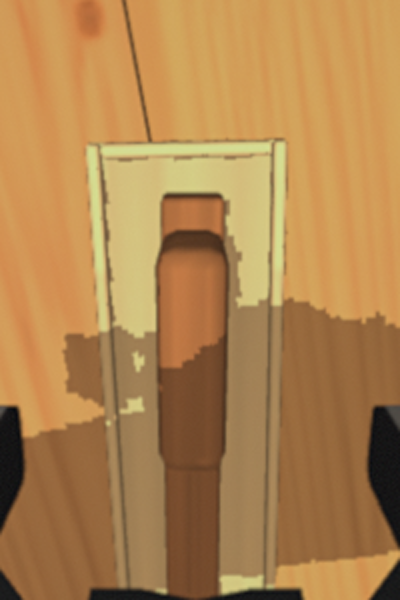

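Call:
{"method": "carry_out", "body": {
  "deltas": [
    [0.5,-0.05,0,0],
    [0.6,0,0,0],
    [0.5,0,0,0],
    [0.3,0,0,0],
    [0.1,0,0,0],
    [0,0,0,0],
    [0,0,0,0]
  ]
}}

```text
clock: 19.35
position: [0.6367, 0.2171, 0.0193]
orientation: [107.9, 90.0, 10.7]
wrist_force: [0.8, -0.2, 0.2]
width: 0.0854
```

Call:
{"method": "carry_out", "body": {
  "deltas": [
    [0,0,0,0],
    [0,0,0,0],
    [0,0,0,0],
    [0,0,0,0],
    [0,0,0,0],
    [0,0,0,0],
    [0,0,0,0],
    [0,0,0,0]
  ],
  "grip": 1,
  "grip_force": 80
}}

```text
clock: 20.15
position: [0.6365, 0.2172, 0.0193]
orientation: [124.4, 90.0, 27.2]
wrist_force: [-0.5, -0.1, 5.5]
width: 0.021
```

Run:
```python
from h import *
go([.6368,.216,.020],-7.2)
w=cam('wrist');crop(w,220,50,420,350,2,'pics/w17.png')
```

```text
t 20.15 pos [0.6365 0.2172 0.0193] F [-0.5 -0.1  5.5] w 0.021 j [-43.  44.  30.  95. -28.  48.  -7.]
tool y ang -7.17 units [-0.022  0.014  0.04 ]
need world turn -0.03 twist units (x down) 0.004 alt -20.94
```

View pics/w17.png

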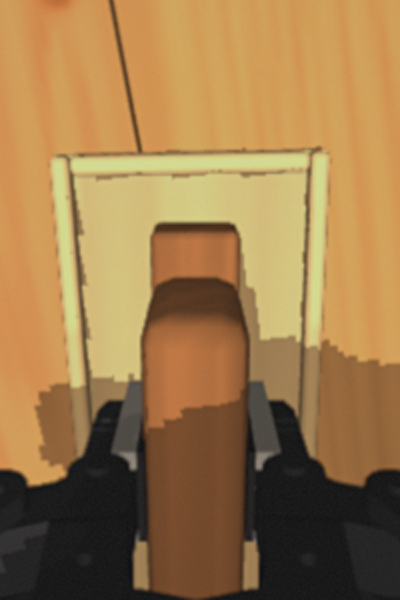

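Call:
{"method": "carry_out", "body": {
  "deltas": [
    [-0.2,0,0,0],
    [-0.5,0,0,0],
    [-0.9,0,0,0],
    [-0.9,0,0,0],
    [-0.6,0,0,0],
    [0,0,0,0]
  ]
}}

```text
clock: 20.8
position: [0.638, 0.2174, 0.1157]
orientation: [120.4, 89.7, 23.2]
wrist_force: [0.6, -0.1, -1.2]
width: 0.021
```

Run:
```python
from h import *
p=unbed(.002,.385);print(p)
go([*p,.11],-11.3)
t=cam('scene');cv2.imwrite('pics/s18.png',t[0])
```

```text
[0.50740049 0.29714475]
t 20.8 pos [0.638  0.2174 0.1157] F [ 0.6 -0.1 -1.2] w 0.021 j [-45.  38.  34.  93. -24.  57. -10.]
tool y ang -7.18 units [ 0.176 -4.652 -2.094]
need world turn -4.12 twist units (x down) 0.479 alt -20.47
```

View pics/s18.png

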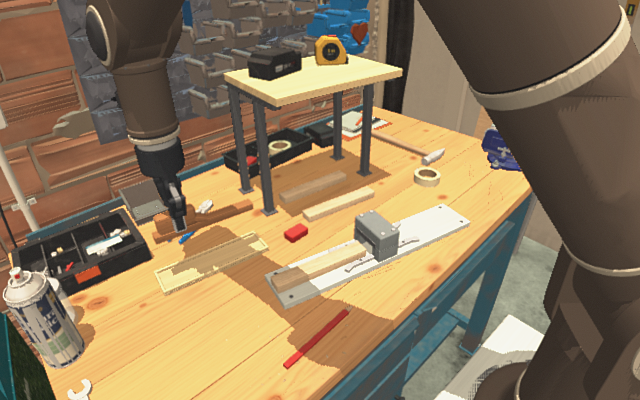

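Call:
{"method": "carry_out", "body": {
  "deltas": [
    [0,-0.4,-0.2,0],
    [0,-0.8,-0.36,0],
    [0,-0.9,-0.4,0],
    [0,-0.9,-0.4,0],
    [0,-0.8,-0.36,0.2],
    [0,-0.6,-0.3,0.2],
    [0,-0.25,-0.1,0.08],
    [0.5,0,0,0],
    [0.8,0,0,0],
    [0.5,0,0,0]
  ]
}}

```text
clock: 21.85
position: [0.506, 0.2972, 0.0555]
orientation: [-24.3, 89.9, -125.6]
wrist_force: [-0.4, -0.4, -0.6]
width: 0.0215
```

Run:
```python
from h import *
p=unbed(.002,.385)
go([*p,.033],-11.3)
t=cam('scene');crop(t,160,190,400,320,3.3,'pics/s19.png')
t=cam('top');crop(t,150,210,350,350,4,'pics/t19.png')
```

```text
t 21.85 pos [0.506  0.2972 0.0555] F [-0.4 -0.4 -0.6] w 0.0215 j [-59.  35.  34. 108. -27.  45. -23.]
tool y ang -11.31 units [ 0.749  0.046 -0.008]
need world turn 0.01 twist units (x down) -0.001 alt 20.94
```

View pics/s19.png

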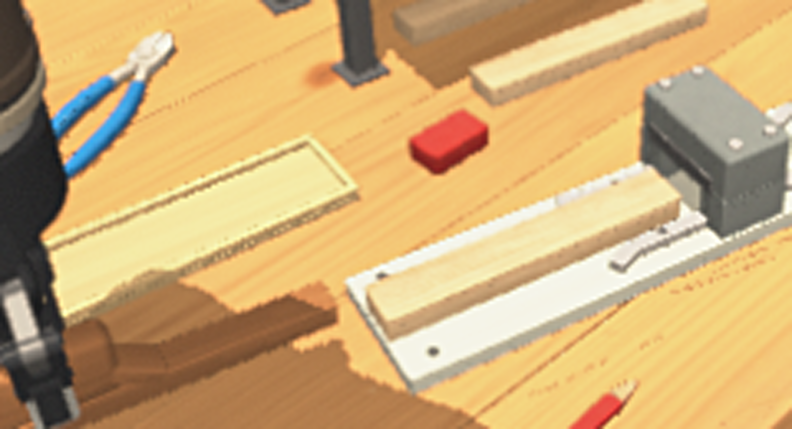

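View pics/t19.png

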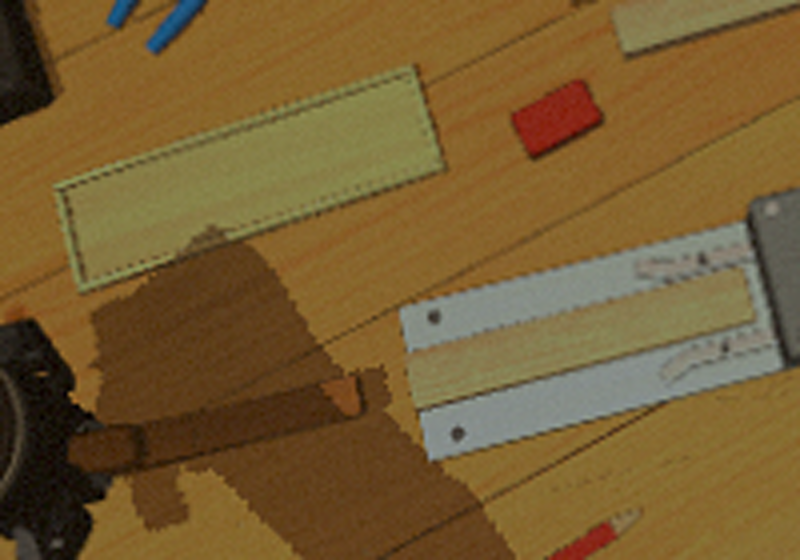

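Run:
```python
from h import *
np.set_printoptions(precision=4,suppress=True)
t=cam('top')
f=lambda p,z:bed(onz(t,[(x/4+150,y/4+210) for x,y in p],z))
print("tip",f([(356,377),(364,410)],.057)); print("batten tail/nose",f([(407,351),(418,409),(744,267),(755,319)],.034));print("bedend",f([(401,309),(429,460)],.015))
print(bed(robot.observe()["position"]))
```

```text
tip [[ 0.0072  0.2315]
 [-0.0113  0.2305]]
batten tail/nose [[ 0.0176  0.2046]
 [-0.0155  0.2049]
 [ 0.0163  0.0067]
 [-0.0139  0.0083]]
bedend [[ 0.0449  0.2062]
 [-0.0427  0.2073]]
[[0.0008 0.3847]]
```

Call:
{"method": "carry_out", "body": {
  "deltas": [
    [0.35,0.08,0,0],
    [0.3,0,0,0],
    [0.1,0,0,0],
    [0,0,0.1,0],
    [0,0,0.2,0],
    [0,0,0.2,0],
    [0,0,0.2,0],
    [0,0,0.1,0],
    [0,0,0,0]
  ]
}}

```text
clock: 22.9
position: [0.504, 0.2739, 0.0357]
orientation: [157.6, 90.0, 56.3]
wrist_force: [0.7, 1.2, -1.0]
width: 0.0213
```

Run:
```python
from h import *
np.set_printoptions(precision=4,suppress=True)
p=unbed(.002,.36)
go([*p,.033],-11.3);print(bed(robot.observe()["position"]))
t=cam('scene');crop(t,160,190,400,320,3.3,'pics/s20.png')
```

```text
t 22.9 pos [0.504  0.2739 0.0357] F [ 0.7  1.2 -1. ] w 0.0213 j [-57.  36.  32. 110. -28.  42. -20.]
tool y ang -11.34 units [ 0.091 -0.042  0.052]
need world turn 0.04 twist units (x down) -0.005 alt 20.94
[[0.0033 0.3616]]
```

View pics/s20.png

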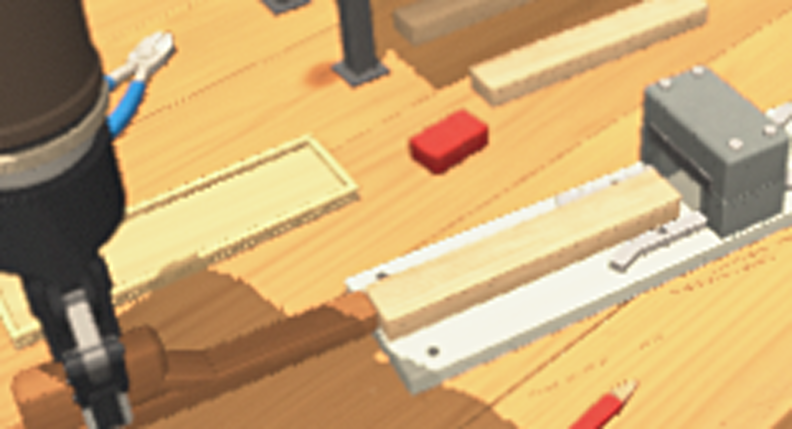

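Call:
{"method": "carry_out", "body": {
  "deltas": [
    [0.04,0,0.1,0],
    [0,0,0.2,0],
    [0,0,0.3,0],
    [0,0,0.35,0],
    [0,0,0.35,0],
    [0,0,0.35,0],
    [0,0,0.35,0],
    [0,0,0.35,0],
    [0,0,0.2,0],
    [0,0,0,0]
  ]
}}

```text
clock: 23.95
position: [0.4889, 0.1984, 0.0343]
orientation: [-32.4, 90.0, -133.7]
wrist_force: [-0.1, 0.3, -0.6]
width: 0.021
```

Run:
```python
from h import *
np.set_printoptions(precision=4,suppress=True)
p=unbed(.002,.0925)
go([*p,.033],-11.3);print(bed(robot.observe()["position"]))
t=cam('scene');crop(t,200,180,440,310,3.3,'pics/s21.png')
t=cam('top');crop(t,200,210,400,350,4,'pics/t21.png')
```

```text
t 23.95 pos [0.4889 0.1984 0.0343] F [-0.1  0.3 -0.6] w 0.021 j [-52.  33.  32. 117. -27.  38. -13.]
tool y ang -11.37 units [ 0.046 -0.033  6.4  ]
need world turn 0.07 twist units (x down) -0.008 alt 20.94
[[0.0032 0.2845]]
```

View pics/s21.png

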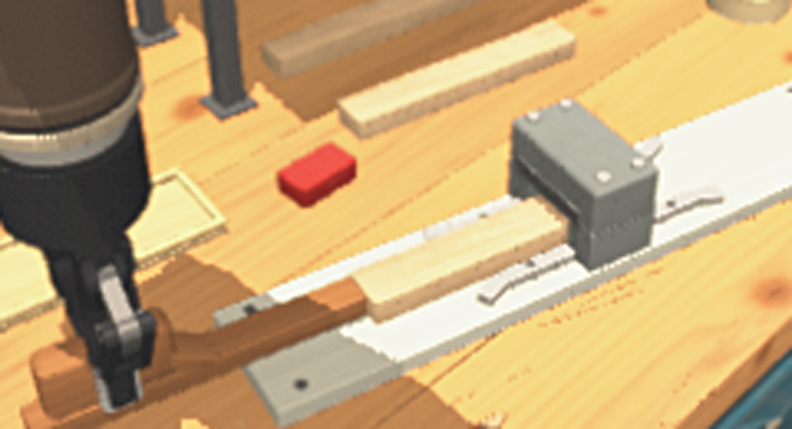

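View pics/t21.png

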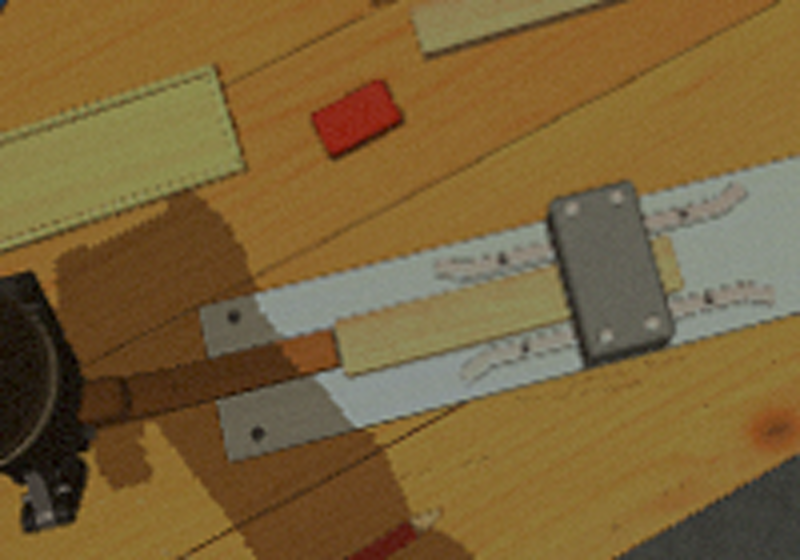

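Call:
{"method": "carry_out", "body": {
  "deltas": [
    [0,0,0.2,0],
    [0,0,0.35,0],
    [0,0,0.4,0],
    [0,0,0.4,0],
    [0,0,0.4,0],
    [0,0,0.4,0],
    [0,0,0.4,0],
    [0,0,0.4,0],
    [0,0,0.4,0],
    [0,0,0.4,0]
  ]
}}

```text
clock: 25.05
position: [0.4668, 0.0882, 0.0343]
orientation: [-176.6, 90.0, 82.1]
wrist_force: [1.0, 0.3, -0.8]
width: 0.0213
```

Call:
{"method": "carry_out", "body": {
  "deltas": [
    [0,0,0.4,0],
    [0,0,0.4,0],
    [0,0,0.35,0],
    [0,0,0.3,0],
    [0,0,0.2,0],
    [0,0,0.1,0],
    [0,0,0,0]
  ]
}}

```text
clock: 25.75
position: [0.4567, 0.0374, 0.0342]
orientation: [-57.5, 90.0, -158.8]
wrist_force: [1.1, -0.4, 0.1]
width: 0.0213
```

Run:
```python
from h import *
np.set_printoptions(precision=4,suppress=True)
p=unbed(.002,.0925)
go([*p,.033],-11.3);print(bed(robot.observe()["position"]))
t=cam('scene');crop(t,240,180,480,310,3.3,'pics/s22.png')
t=cam('top');crop(t,270,200,470,340,4,'pics/t22.png')
```

```text
t 25.75 pos [0.4567 0.0374 0.0342] F [ 1.1 -0.4  0.1] w 0.0213 j [-36.  27.  32. 126. -26.  33.   4.]
tool y ang -11.31 units [ 0.041 -0.038  0.929]
need world turn 0.01 twist units (x down) -0.002 alt 20.94
[[0.0032 0.1204]]
```

View pics/s22.png

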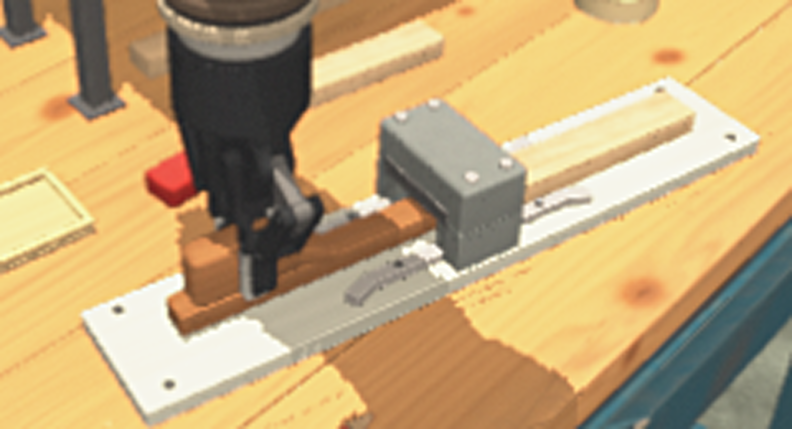

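View pics/t22.png

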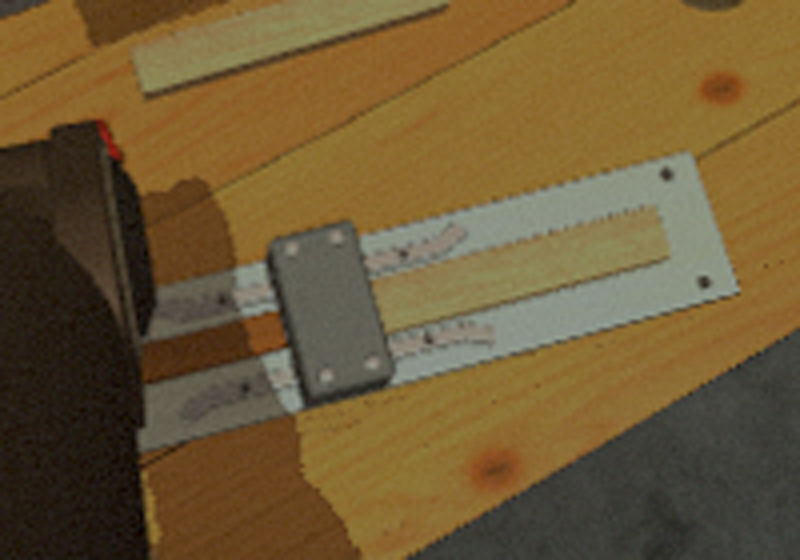

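Run:
```python
from h import *
np.set_printoptions(precision=4,suppress=True)
t=cam('top')
f=lambda p,z:bed(onz(t,[(x/4+270,y/4+200) for x,y in p],z))
print(f([(659,206),(668,259)],.034),"end",f([(692,152),(741,293)],.015), "hood rear top", f([(352,222),(395,382)],.081))
```

```text
[[ 0.0146 -0.2343]
 [-0.0165 -0.2288]] end [[ 0.0438 -0.2714]
 [-0.0449 -0.2703]] hood rear top [[ 0.0428 -0.0499]
 [-0.0472 -0.0481]]
```

Call:
{"method": "carry_out", "body": {
  "deltas": [
    [0,0,0.1,0],
    [0,0,0.2,0],
    [0,0,0.2,0],
    [0,0,0.2,0],
    [0,0,0.13,0],
    [0,0,0.1,0],
    [0,0,0,0]
  ]
}}

```text
clock: 26.6
position: [0.4512, 0.0098, 0.0343]
orientation: [-3.3, 90.0, -104.6]
wrist_force: [0.4, -0.5, -0.4]
width: 0.0211
```

Run:
```python
from h import *
np.set_printoptions(precision=4,suppress=True)
go([.6365,.2172,.033],-7.2);print(bed(robot.observe()["position"]))
t=cam('scene');crop(t,240,180,480,310,3.3,'pics/s23.png')
t=cam('top');crop(t,270,200,470,340,4,'pics/t23.png')
```

```text
t 26.6 pos [0.4512 0.0098 0.0343] F [ 0.4 -0.5 -0.4] w 0.0211 j [-33.  27.  32. 127. -26.  33.   7.]
tool y ang -11.34 units [ 0.041  4.698 -7.994]
need world turn 4.14 twist units (x down) -0.482 alt 20.46
[[0.0032 0.0922]]
```

View pics/s23.png

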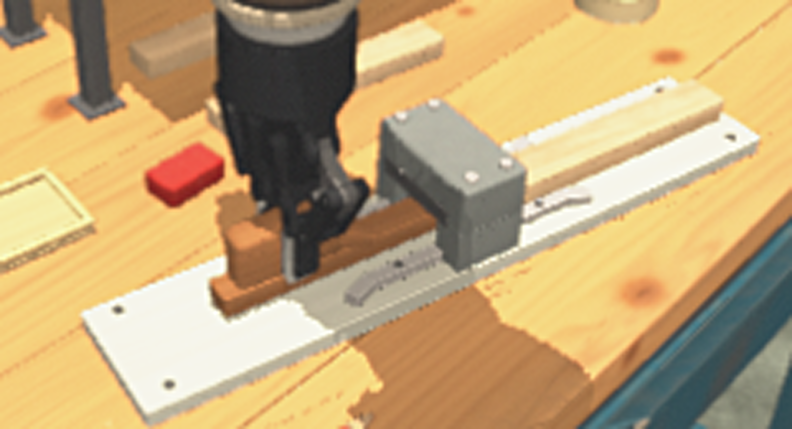

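View pics/t23.png

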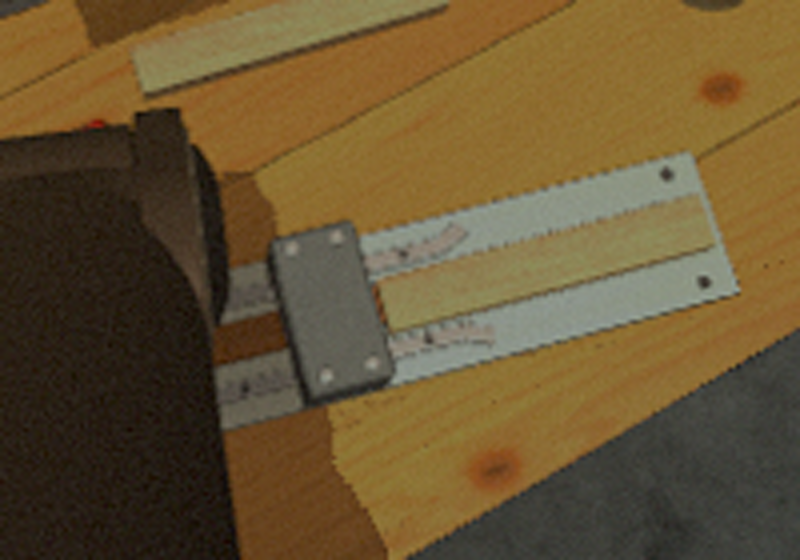

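Run:
```python
from h import *
np.set_printoptions(precision=4,suppress=True)
t=cam('top')
f=lambda p,z:bed(onz(t,[(x/4+270,y/4+200) for x,y in p],z))
print(f([(706,194),(715,247)],.034),f([(381,283),(391,333)],.034))
```

```text
[[ 0.0143 -0.2639]
 [-0.017  -0.2581]] [[ 0.0127 -0.0625]
 [-0.0164 -0.06  ]]
```

Call:
{"method": "carry_out", "body": {
  "deltas": [
    [0,0,-0.3,0],
    [0,0,-0.7,0],
    [0,0,-0.9,0],
    [0,0,-0.9,0],
    [0,0,-0.9,0],
    [0,0,-0.8,0],
    [-0.6,0,-0.4,0],
    [-0.9,0,0,0],
    [-0.9,0,0,0],
    [-0.6,0,0,0]
  ]
}}

```text
clock: 27.75
position: [0.4803, 0.1557, 0.1257]
orientation: [129.0, 89.9, 27.8]
wrist_force: [2.0, 0.7, -1.2]
width: 0.021
```

Run:
```python
from h import *
go([.637,.221,.12],-6.5)
t=cam('top');cv2.imwrite('pics/t24.png',t[0])
t=cam('scene');cv2.imwrite('pics/s24.png',t[0])
```

```text
t 27.75 pos [0.4803 0.1557 0.1257] F [ 2.   0.7 -1.2] w 0.021 j [-54.  22.  39. 116. -19.  47. -15.]
tool y ang -11.22 units [ 0.198  4.7   -3.15 ]
need world turn 4.72 twist units (x down) -0.549 alt 20.4
```

View pics/s24.png

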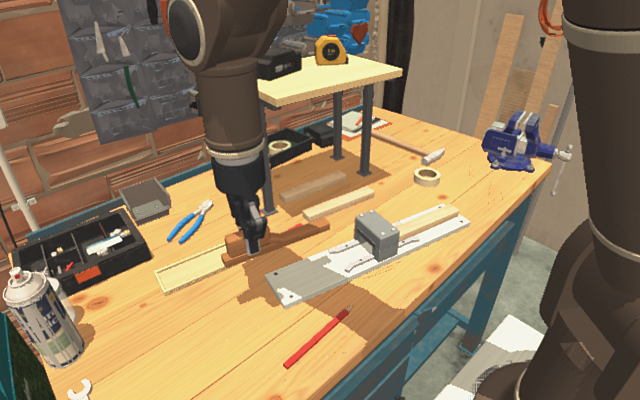

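Call:
{"method": "carry_out", "body": {
  "deltas": [
    [0,0.4,-0.3,0],
    [0,0.7,-0.5,0],
    [0,0.8,-0.55,0],
    [0,0.8,-0.55,0],
    [0,0.8,-0.55,0],
    [0,0.6,-0.4,-0.2],
    [0,0.4,-0.15,-0.2],
    [0.3,0.1,0,-0.15],
    [0.3,0,0,0],
    [0,0,0,0]
  ]
}}

```text
clock: 28.85
position: [0.6307, 0.2159, 0.1035]
orientation: [-65.8, 89.7, -162.4]
wrist_force: [-0.2, 0.1, -1.6]
width: 0.0214
```

Run:
```python
from h import *
go([.637,.221,.0205],-6.5)
w=cam('wrist');cv2.imwrite('pics/w25.png',w[0])
t=cam('top');crop(t,150,190,350,310,4,'pics/t25.png')
```

```text
t 28.85 pos [0.6307 0.2159 0.1035] F [-0.2  0.1 -1.6] w 0.0214 j [-45.  38.  34.  94. -25.  56. -10.]
tool y ang -6.61 units [ 2.766  0.199 -0.198]
need world turn 0.11 twist units (x down) -0.013 alt 20.93
```

View pics/w25.png

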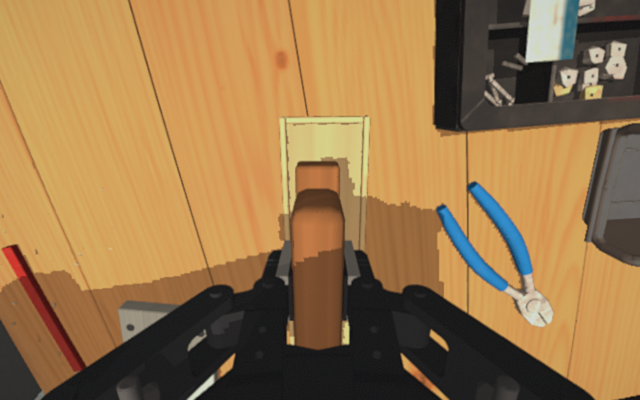

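View pics/t25.png

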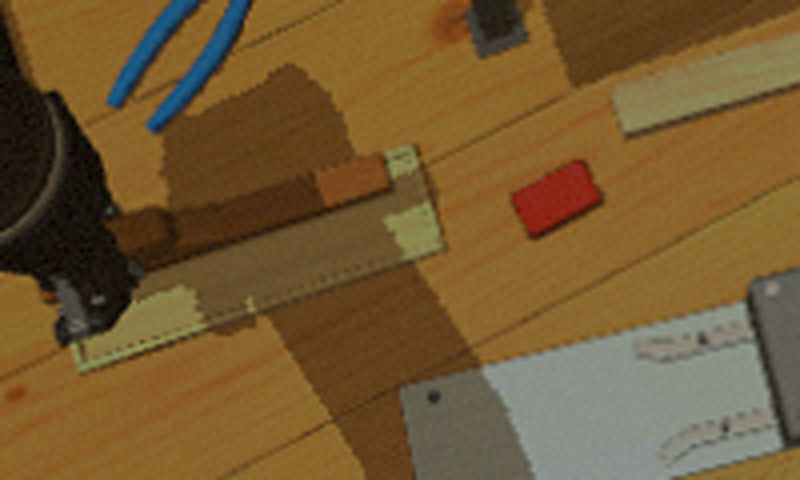

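Run:
```python
from h import *
np.set_printoptions(precision=4,suppress=True)
w=cam('wrist');s,R=tool()
P=onz(w,[(280,118),(369,117),(287,230),(366.5,230)],.012);print(P,(P-s["position"])@R)
zs=s["position"][2]-.0143+.016
P=onz(w,[(296.5,163.5),(339,163.5)],zs);print("rear of stick",P,(P-s["position"])@R)
t=cam('top')
print("tip top", onz(t,[(383/4+150,153/4+190),(391/4+150,187/4+190)],zs),"till right end",onz(t,[(415/4+150,146/4+190),(443/4+150,248/4+190)],.012))
```

```text
[[0.6103 0.287  0.012 ]
 [0.6785 0.28   0.012 ]
 [0.6022 0.194  0.012 ]
 [0.6703 0.1862 0.012 ]] [[ 0.0941 -0.0299 -0.0678]
 [ 0.094   0.0386 -0.0686]
 [ 0.0941 -0.0273  0.0256]
 [ 0.094   0.0413  0.0255]]
rear of stick [[0.6272 0.2673 0.1078]
 [0.6474 0.265  0.1078]] [[-0.0017 -0.0109 -0.0501]
 [-0.0017  0.0095 -0.0501]]
tip top [[0.6203 0.0629 0.1078]
 [0.6003 0.0662 0.1078]] till right end [[0.6486 0.0494 0.012 ]
 [0.5821 0.0586 0.012 ]]
```

Call:
{"method": "carry_out", "body": {
  "deltas": [
    [0.3,0.15,-0.1,-0.13],
    [0.6,0.1,0,0],
    [0.7,0,0,0],
    [0.5,0,0,0],
    [0.3,0,0,0],
    [0.2,0,0,0],
    [0.08,0,0,0],
    [0,0,0,0],
    [0,0,0,0]
  ]
}}

```text
clock: 29.95
position: [0.6412, 0.2187, 0.0266]
orientation: [118.0, 89.9, 22.6]
wrist_force: [0.7, 0.6, -1.4]
width: 0.021
```

Run:
```python
from h import *
go([.637,.221,.0198],-6.5)
w=cam('wrist');crop(w,220,50,420,350,2,'pics/w26.png')
t=cam('scene');crop(t,120,180,320,310,3.5,'pics/s26.png')
```

```text
t 29.95 pos [0.6412 0.2187 0.0266] F [ 0.7  0.6 -1.4] w 0.021 j [-43.  44.  30.  94. -28.  49.  -6.]
tool y ang -5.44 units [ 0.225 -0.148 -0.064]
need world turn -1.06 twist units (x down) 0.123 alt -20.82
```

View pics/s26.png

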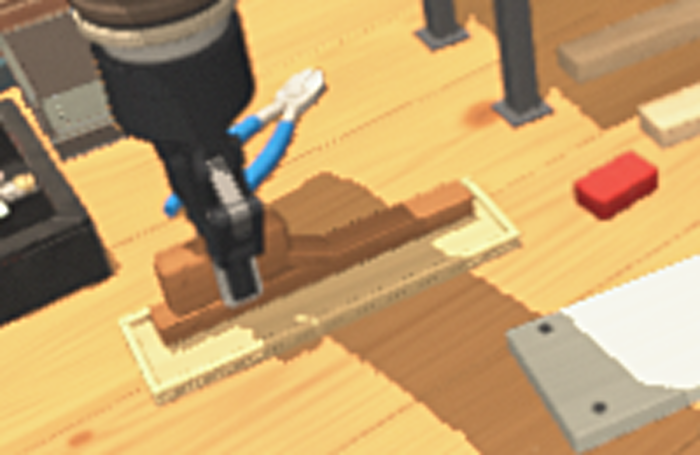

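View pics/w26.png

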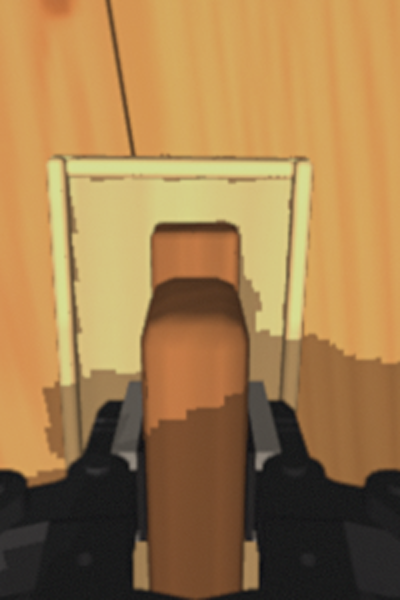

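Run:
```python
from h import *
np.set_printoptions(precision=4,suppress=True)
w=cam('wrist');s,R=tool()
f=lambda p:[(x/2+220,y/2+50) for x,y in p]
P=onz(w,f([(49,158),(310,158),(55,300),(304,300)]),.012);print((P-s["position"])@R)
k=cam('scene');g=lambda p:[(x/3.5+120,y/3.5+180) for x,y in p]
zs=s["position"][2]-.0143+.016
for n,p,z in [("tip top",[(465,183),(473,207)],zs),("till front end outer",[(468,180),(520,238)],.012),("till rear",[(120,318),(158,400)],.012)]:
    P=onz(k,g(p),z);print(n,P,(P-s["position"])@R)
```

```text
[[ 0.0146 -0.0383 -0.0653]
 [ 0.0146  0.0296 -0.0653]
 [ 0.0145 -0.0394 -0.0266]
 [ 0.0146  0.0301 -0.0266]]
tip top [[0.6278 0.0679 0.0282]
 [0.6046 0.0773 0.0282]] [[-0.0018  0.0011  0.1514]
 [-0.0018 -0.023   0.1443]]
till front end outer [[0.6478 0.0548 0.012 ]
 [0.578  0.0627 0.012 ]] [[ 0.0145  0.0221  0.1626]
 [ 0.0144 -0.0481  0.1614]]
till rear [[0.6754 0.2783 0.012 ]
 [0.5994 0.2868 0.012 ]] [[ 0.0146  0.0285 -0.0625]
 [ 0.0145 -0.048  -0.0638]]
```

Call:
{"method": "carry_out", "body": {
  "deltas": [
    [0,-0.15,0,0],
    [0.1,0,0,0],
    [0.07,0,0,0],
    [0,0,0,0],
    [0,0,0,0]
  ]
}}

```text
clock: 30.65
position: [0.6362, 0.2189, 0.0206]
orientation: [-37.3, 90.0, -132.7]
wrist_force: [0.4, -0.1, -0.4]
width: 0.0213
```

Call:
{"method": "carry_out", "body": {
  "deltas": [
    [0.03,0,0,0],
    [0,0,0,0],
    [0,0,0,0]
  ]
}}

```text
clock: 30.95
position: [0.6363, 0.2189, 0.0198]
orientation: [-13.7, 90.0, -109.1]
wrist_force: [-0.1, -0.3, 0.1]
width: 0.0213
```

Call:
{"method": "carry_out", "body": {
  "deltas": [
    [0,0,0,0],
    [0,0,0,0],
    [0,0,0,0],
    [0,0,0,0],
    [0,0,0,0],
    [-0.3,0,0,0],
    [-0.6,0,0,0],
    [-0.9,0,0,0],
    [-1,0,0,0],
    [-1,0,0,0]
  ],
  "grip": -0.6
}}

```text
clock: 31.95
position: [0.6365, 0.2187, 0.1367]
orientation: [109.8, 89.9, 14.3]
wrist_force: [-0.2, -0.5, 0.2]
width: 0.0685
```

Call:
{"method": "carry_out", "body": {
  "deltas": [
    [-1,0,-0.5,0],
    [-0.5,-0.5,-1,0],
    [0,-0.5,-1,0],
    [0,-0.5,-1,0],
    [0,0,-1,0],
    [0,0,-0.5,0],
    [0,0,0,0]
  ]
}}

```text
clock: 32.65
position: [0.6053, 0.3749, 0.1795]
orientation: [145.2, 89.9, 49.9]
wrist_force: [-0.5, -1.2, -0.3]
width: 0.0689
```

Run:
```python
from h import *
print(robot.observe()["position"])
t=cam('scene');cv2.imwrite('pics/s27.png',t[0])
t=cam('top');cv2.imwrite('pics/t27.png',t[0]);crop(t,250,130,450,230,4,"pics/t27p.png");crop(t,155,220,275,290,6,"pics/t27t.png")
```

```text
[0.6053467  0.37491285 0.17951168]
```

View pics/s27.png

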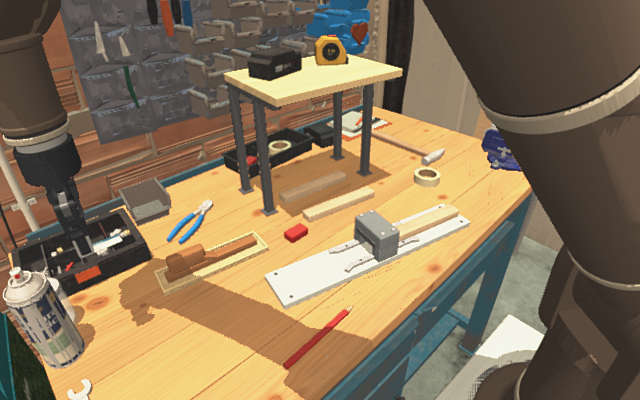

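View pics/t27.png

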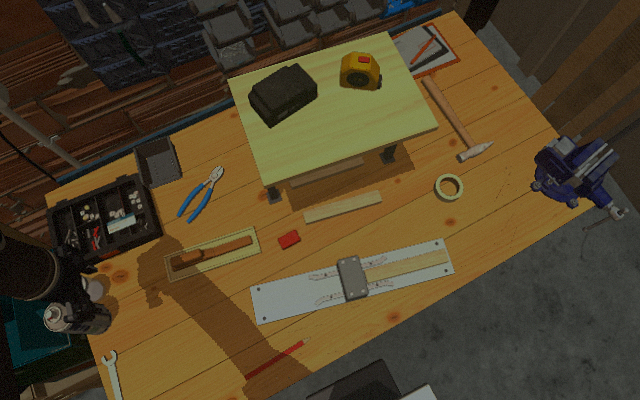

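View pics/t27p.png

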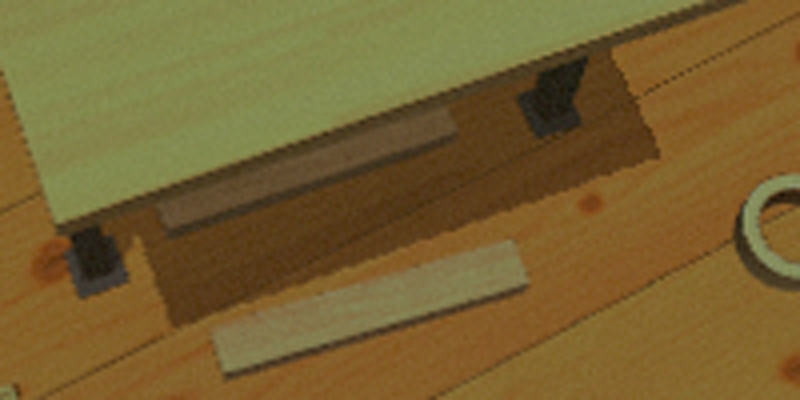

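View pics/t27t.png

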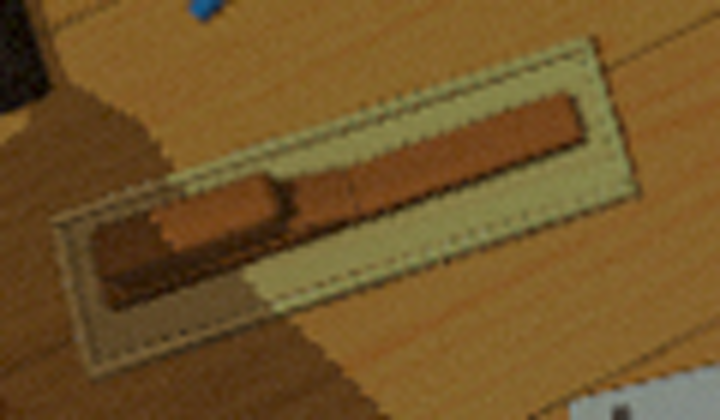

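Run:
```python
from h import *
a=cv2.imread('pics/top0.png');b=cv2.imread('pics/t27.png')
d=cv2.absdiff(cv2.GaussianBlur(a,(3,3),0),cv2.GaussianBlur(b,(3,3),0)).max(2)
for n,(x0,y0,x1,y1) in dict(front=(295,190,390,225),rear=(285,155,370,190),block=(272,228,305,250),tape=(430,170,468,205),pliers=(172,160,228,225)).items(): print(n,(d[y0:y1,x0:x1]>30).sum())
s=robot.observe();print(s["clock"],s["wrist_force"].round(1),s["joint_vel"].round(1))
```

```text
front 237
rear 1
block 0
tape 0
pliers 0
32.75 [ 0.  -0.7  0. ] [ 1.  -0.4  0.6  0.9  0.1 -0.1 -0. ]
```

```bash
python3 -c "
from h import *
print(robot.finish_job())"
```

```text
the job is handed in; nothing more can be done
None
```

The job is handed in at about 33 s, and the last pictures show everything where the task asked for it. One check went wrong along the way: a single high force reading of 82 N, described below.

**What I did**
- **Pulling the batten out:** the tool could not be tilted, so I could not slant in and gripped the top batten by its near end. I drew it about 27 mm towards the robot while it lay on the pile, gripped it again deeper, then lifted it off level.
- **Laying it on the bed:** I set it between the guide strips with its nose about 7 mm short of the guard. It dropped about 8 mm when I let go, because the fingertips reached the bed before the batten did.
- **Pushing:** with only the stick behind it, I pushed it through the opening, drew the stick back out, laid it in the till, opened the gripper and moved clear.

**Last checks**
- **Batten:** it lies flat on the far side. Its tail is about 11 mm past the hood's rear face and its nose about 9 mm inside the bed's end.
- **Push stick:** it lies flat inside the till walls.
- **Rear batten, rubber block, tape roll and pliers:** no visible change between the first and last top pictures.
- **Front batten:** it is at the same pixels as before. Its patch of the picture did differ, which I put down to the top batten no longer covering it.

**What went wrong:** while lowering the batten onto the bed, the fingertips pressed on it and the wrist force reached 82 N. That is under the 120 N limit, and it was the fingers rather than the gripper's body that touched. I backed off at once.

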